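# Close down the stove and hang the strainers

### The job

Cooking is over: first turn the hot plate's dial fully anticlockwise to its off stop, then take the hot lid off the pot with the lid lifter hooked under its loop, keeping the lid level and never touching it with the gripper, set it down flat in the middle of the round cork trivet, and stand the lifter upright on its blue tile again. Then hang the strainer baskets that are there on the one long hook by their loops, one at a time, the largest first (deepest on the hook) and the smallest last. Leave everything else on the table alone.

Things in the scene. Friction and masses are not known exactly. Their poses are not given: they have to be found in the camera images.
- stove: white electric hot plate, 320 x 260 mm and 60 mm high, standing on the table with an aluminium pot fixed on its round plate; origin under the middle of its base, x away from the robot at yaw 0. Fixed. The pot axis is at x +50, y -30 mm in this frame, pot outer diameter 154 mm, rim 142 mm above the origin; its two side ears reach 104 mm from the axis along x. The dial is near its -x edge
- dial (a joint): the hot plate's dial, rad: 0 is off (fully anticlockwise seen from above, against the end stop), grows clockwise up to 2.9; stays where it is left, friction about 0.04 N m
- dial_grip (a point): point on the dial's vertical axis at the height to grip; the black dial has a 52 mm disc and on it an upright grip bar 49 mm long, 14 mm thick, reaching from 25 mm below this point to 7 mm above it (the stove's top is 37 mm below the point). This point's x axis runs along the bar and turns with it; a white mark is on the bar's -x end
- lid: hot aluminium pot lid, 164 mm across, 4 mm flange, 160 g; origin at the middle of the flange's underside, which rests on the pot's rim. Below it is a plug 136 mm across and 8 mm deep that sits loosely inside the pot. z up
- lid_loop (a point): centre of the straight top bar of the lid's upright steel loop handle; bar 8 mm thick, running along the lid's y axis; the loop's opening is 68 mm wide (y) and 38 mm high between the lid's top and the bar's underside; the bar's centre is 46 mm above the flange's underside. A prong goes through the opening along the lid's x axis, from either side
- trivet_top (a point): centre of the top of the round cork trivet, 156 mm across, 14 mm high, fixed; with the lid on it the loop bar is 54 mm above this point
- tile_top (a point): centre of the top of the blue tile, 130 x 90 mm (x, y), 8 mm high, fixed: the place of the lid lifter
- lifter: lid lifter standing upright on its foot on the blue tile, 200 g: C-shaped seen from the side; origin under its flat prong. The prong is a plate 40 mm wide (y), 6 mm thick, from x -50 to +55 mm, with a lip 8 mm high at the +x (front) end; a riser at x -50..-42 mm carries the red grip above it; the C is open to the front (+x)
- lifter_grip (a point): centre of the lifter's red grip, a level bar 92 mm long (x, from -50 to +42 mm), 20 mm thick (y), 24 mm high (z); 90 mm above the underside of the prong. It is right above the middle of the prong, 72 mm of free height between the prong and the grip
- lifter_prong (a point): middle of the prong's upper face, 84 mm below the centre of the grip; the loop bar should lie here, and then hangs level
- hook: fixed hook stand: a wooden block 45 mm high with a 16 mm square steel post; from the post's top a long level square hook, 10 mm thick, runs along this frame's -x axis. Origin under the post
- hook_root (a point): on the middle of the hook's upper edge where it leaves the post; the hook runs 180 mm along this point's -x axis; the post is not higher than the hook
- hook_tip (a point): top of the upturned tip at the free end of the hook, 180 mm from the root and 12 mm above the hook's upper edge; the tip is 8 mm long
- strainer_a_bar (a point): largest of four sizes of slim upright steel strainer baskets (2 or 3 of the 4 are there): open box 148 mm wide (y), 40 thick (x), 74 high; this point: centre of the level top bar of its wide loop handle, 120 mm above the underside. Bar 10 mm thick, along y; opening under it 82 wide, 41 high. Pinch the bar across x about 28 mm off its centre: the middle stays free for the hook
- strainer_b_bar (a point): second largest of four sizes of slim upright steel strainer baskets (2 or 3 of the 4 are there): open box 132 mm wide (y), 40 thick (x), 64 high; this point: centre of the level top bar of its wide loop handle, 110 mm above the underside. Bar 10 mm thick, along y; opening under it 82 wide, 41 high. Pinch the bar across x about 28 mm off its centre: the middle stays free for the hook
- strainer_c_bar (a point): third largest of four sizes of slim upright steel strainer baskets (2 or 3 of the 4 are there): open box 116 mm wide (y), 40 thick (x), 54 high; this point: centre of the level top bar of its wide loop handle, 100 mm above the underside. Bar 10 mm thick, along y; opening under it 82 wide, 41 high. Pinch the bar across x about 28 mm off its centre: the middle stays free for the hook
- strainer_d_bar (a point): smallest of four sizes of slim upright steel strainer baskets (2 or 3 of the 4 are there): open box 100 mm wide (y), 40 thick (x), 44 high; this point: centre of the level top bar of its wide loop handle, 90 mm above the underside. Bar 10 mm thick, along y; opening under it 82 wide, 41 high. Pinch the bar across x about 28 mm off its centre: the middle stays free for the hook
- jug: bystander, leave alone: red plastic jug, 170 mm high, 110 mm across
- salt_pot: bystander, leave alone: white ceramic salt pot with lid, 92 mm high, 84 mm across
- tumbler: bystander, leave alone: glass tumbler, 95 mm high, 68 mm across
- mug: bystander, leave alone: blue ceramic mug, 80 mm high, 76 mm across
- spoon: bystander, leave alone: spoon lying on the table, 190 mm long
- onion: bystander, leave alone: onion, 70 mm high, 64 mm across
Mind the look-alikes: they are no part of the job. Leave any green or turquoise look-alike of the lifter alone.

How it is judged:
By the outcome, as a careful person would: the job done as asked, in the order asked, and still so for the second after the job is handed in, with the robot touching nothing.
Of strainer_a, strainer_b, strainer_c, strainer_d only 2 to 3 are there at a start; the rules pass over those that are not, and their reading is None.
At some moment in a run one of strainer_a, strainer_b, strainer_c, strainer_d may be knocked a few centimetres aside while the robot is not near it.
It also fails if it takes over 210 s, if anything falls off the work surface, if the arm or the gripper's body presses on something with over 40 N, if the wrist force passes 120 N, or if a joint passes its speed limit or range.

### The arm

A 6-joint arm with a two-finger parallel gripper is mounted at the origin on the work surface. World frame = base frame: x ahead of the robot, y to its left, z up, the work surface at z = 0. Lengths are in m, angles in degrees, forces in N, time in s.
With the tool pointing down it reaches from about 0.35 to 0.875 m from the base axis. Payload 4.2 kg.
Tool frame: the origin (TCP) lies at the centre of the arm's flange, where the gripper is bolted on; the fingertips stand 182 mm ahead of it and the grasp point (between the pads) lies 164 mm ahead of it (r.nose_length is the distance from the TCP to the fingertips, in m); z points along the fingers, y is the line along which they close (so a half turn about z gives the same grasp; the last joint's range is limited). The gripper opens to 87 mm and grips with 3 to 60 N. Pads are 19 mm wide; open, the fingers measure 117 mm over their backs; the gripper's body (75 mm by 190 mm) begins 51 mm behind the grasp point.
Start: joints at [-60.642, 22.042, 0.453, 0, -68.411, -14.817], TCP at [0.157, -0.605, 0.405] pointing down, gripper open.
Joint ranges: [-179.83, 179.83], [-69.29, 118.12], [-61.27, 80.66], [-181.25, 117.63], [-171.15, -9.14], [-177.46, 177.46]. Speed limits (degrees/s): [159.86, 159.86, 180, 180, 180, 180].

### API

Orientations are given as a 3x3 rotation matrix whose columns are the frame's x, y, z axes.
In Python, from station import r, vision gives the robot as it stands. The module is installed in compiled form; this text tells all that it offers.
- The arm moves only by the shell command python3 -m creep 'ROWS'. ROWS is JSON, a list of rows, each a list of 7 numbers: the opening, from -1 (shut) to 1 (fully open), then the shift along the tool's x, y, z in mm, then the turn, a rotation vector about the tool's x, y, z in degrees. A call has 1 to 8 rows; each row is the pose to reach, as a shift and turn from the pose commanded when the call began, along the tool's axes at that moment; what a row does not reach only later rows make up. A row lasts 1/12 s, in which the tool goes at most 41.7 mm and 7.16 degrees, less where a joint would pass 70% of its speed; a pose out of reach is approached as far as the arm can. A call with a gripper value outside its range is refused whole. The fingers move at their own pace and stop on an object; the grip force is fixed at half the most. Time passes only in rows, so rows that repeat a pose let the fingers close. It gives the time, the measured TCP pose, the force, the opening and the grip force at its end, in the units of the state.
- r.sense(): the state, without advancing time (a new reading comes with each control period).
- vision.capture(name): name is "side" or "top" or "wrist"; returns (picture, depth): 420x560x3 uint8, red, green, blue; 420x560 float32, m along the optical axis (not along the pixel's ray), 0 where there is no reading.
- vision.camera_model(name): a dict with "vertical_fov" (degrees; the focal length in pixels is half the picture's height over the tangent of half this angle, whatever the lens; pixels are square), "cx", "cy" (the principal point, pixels), "extrinsics" (4x4, takes a point from camera to world coordinates); the wrist camera has in their place "mount" (4x4, takes a point from camera to tool coordinates, whose origin is the TCP and whose axes are the flange's). Camera axes: x right, y down, z forward; pixel columns grow to the right and rows downward; lengths in m; the calibration is good to about 2 mm. A picture is of the moment at which its call begins: read the wrist's pose just before it. camera_model takes no time and is no camera call.
- r.finish_job(): hands the job in; it is judged then, once.
Trained networks look in the newest picture that a camera, given by its name, has taken for a name from the list of things; names that differ only in an ending like _2 or _b are one class to them, and where a whole thing is asked for, a point or a joint stands for the part that bears it (a point fixed in the world has none). Each returns a list of dicts, best first, with "conf" (0 to 1); they miss things now and then, are a little off and sometimes report something else, mostly with a low value. They report only what shows in the picture. A call takes as long as a camera call. They do not tell look-alikes from the thing itself.
- vision.find_in(camera, thing): "uv" ([column, row] in pixels, amid what is visible of it).
- vision.cut_out(camera, thing): "region" (420x560 bool, what is visible of it) and "uv" ([column, row] in pixels, amid what is visible of it).
The state is a dict: "time_s": time; "joints": joint angles; "joint_velocities": joint speeds; "effort": joint torques, N m; "tcp_pos": TCP position; "ee_rot": TCP orientation; "wrist_force": force on the tool from outside, world axes, zero at the start; "moment": the same for the moment, N m; "gripper_width": opening from 0.0 (shut) to 1.0 (fully open); "gripper_force": force on a finger pad.
Only numpy, scipy, OpenCV 4.12 (cv2) and the standard library are available. Lean on these libraries where they do the work, as an engineer would, in place of code of your own. Each camera call takes 0.05 s, during which the arm holds its last target. There are 200 camera calls.

## Working session

There is one attempt and no reset: what is moved stays moved. The work goes in short steps, Python scripts to look and compute and a shell command to move; the robot and the scene stay as the last step left them, time stands still between calls to the robot, and variables do not carry over. Pictures are saved under pics/ and viewed, at most 14 in all, crops included, and the job is handed in when it is done.

```bash
ls; mkdir -p pics
cat > h.py <<'E'
import numpy as np, cv2
from station import r, vision
def cam(n):
    m=vision.camera_model(n); f=210/np.tan(np.radians(m["vertical_fov"])/2)
    if n=="wrist":
        s=r.sense(); T=np.eye(4); T[:3,:3]=np.array(s["ee_rot"]); T[:3,3]=s["tcp_pos"]; E=T@np.array(m["mount"])
    else: E=np.array(m["extrinsics"])
    return f,m["cx"],m["cy"],E
def cloud(n):
    f,cx,cy,E=cam(n); im,d=vision.capture(n)
    v,u=np.mgrid[:420,:560]
    P=np.stack([(u-cx)*d/f,(v-cy)*d/f,d,np.ones_like(d)],-1)@E.T
    P=P[...,:3]; P[d==0]=np.nan
    return im,P
def save(n,im,s=1.4):
    cv2.imwrite("pics/"+n+".png",cv2.resize(im[...,::-1],None,fx=s,fy=s))
E
python3 - <<'E'
from h import *
print(r.sense())
ims=[]
for c in("side","top"):
    im,P=cloud(c); np.savez(c+"0",im=im,P=P); save(c+"0",im); print(c,cam(c))
    for t in["dial","lid","lid_loop","lifter","lifter_grip","hook","strainer_a_bar","jug","salt_pot","tumbler","mug","spoon","onion","stove","trivet_top","tile_top"]:
        try:
            for o in vision.find_in(c,t)[:5]:
                u,v=np.int32(np.round(o["uv"])); print(t,round(o["conf"],2),(u,v),np.round(P[v,u],3))
        except Exception as e: print(t,e)
E
```

```text
pics
{'time_s': 0.0, 'joints': array([-6.06388219e+01,  2.20912165e+01,  3.80535766e-01, -2.97483958e-02,
       -6.84127470e+01, -1.48168944e+01]), 'joint_velocities': array([-0.05313299,  0.07705379,  0.08914094, -0.01296933,  0.06191661,
        0.05410078]), 'effort': array([-4.37283888e-04, -3.90665066e+01,  1.87400472e+01,  4.21997800e+00,
        1.08925844e-02, -2.03094510e-04]), 'tcp_pos': array([ 0.15694294, -0.60476229,  0.40365758]), 'ee_rot': array([[-9.68001891e-01, -2.50942095e-01, -6.35446536e-04],
       [-2.50942885e-01,  9.67999586e-01,  2.11417952e-03],
       [ 8.45753466e-05,  2.20599056e-03, -9.99997563e-01]]), 'wrist_force': array([ 0.09550218, -0.73891042,  0.2785239 ]), 'moment': array([0.02274995, 0.01710982, 0.05034359]), 'gripper_force': 0.0, 'gripper_width': 0.9983523305233866}
side (np.float64(517.5400881839604), 273.28504335119777, 206.34492086161836, array([[-0.96323884, -0.12669111,  0.23689723,  0.24112272],
       [-0.26796361,  0.51593407, -0.81363846,  1.02981309],
       [-0.01914259, -0.847208  , -0.53091634,  0.86322681],
       [ 0.        , 
[... 3502 characters left out ...]
0.72 (np.int32(195), np.int32(284)) [0.313 0.235 0.004]
mug 0.61 (np.int32(271), np.int32(241)) [ 0.445 -0.02   0.107]
spoon 0.79 (np.int32(298), np.int32(281)) [ 0.319 -0.107  0.009]
spoon 0.34 (np.int32(327), np.int32(174)) [ 0.681 -0.212  0.009]
onion 0.6 (np.int32(328), np.int32(153)) [ 0.743 -0.212  0.051]
stove 0.93 (np.int32(183), np.int32(215)) [0.536 0.266 0.061]
stove 0.56 (np.int32(156), np.int32(232)) [0.48  0.349 0.07 ]
stove 0.41 (np.int32(296), np.int32(281)) [ 0.319 -0.1    0.001]
trivet_top 0.78 (np.int32(275), np.int32(195)) [ 0.608 -0.033  0.011]
trivet_top 0.36 (np.int32(269), np.int32(241)) [nan nan nan]
tile_top 0.65 (np.int32(267), np.int32(240)) [ 0.455 -0.005  0.012]
```

View pics/side0.png

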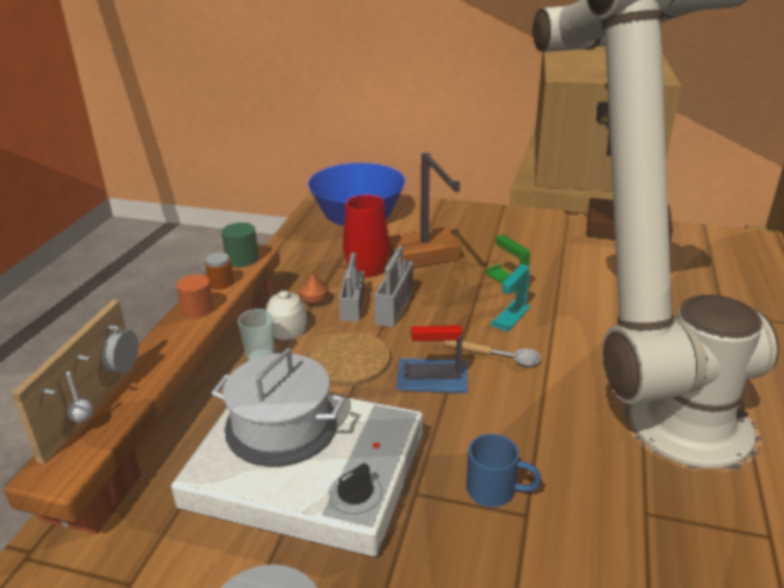

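View pics/top0.png

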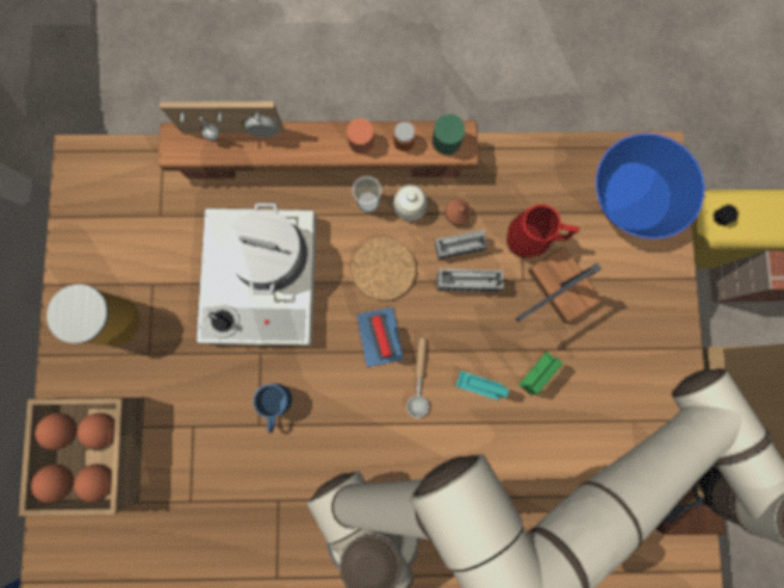

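```bash
cat >> h.py <<'E'
def rect(Q):
    Q=np.float32(Q); (c,s,a)=cv2.minAreaRect(Q)
    b=cv2.boxPoints((c,s,a)); e=[b[1]-b[0],b[2]-b[1]]; k=np.argmax([np.linalg.norm(x) for x in e]); d=e[k]/np.linalg.norm(d) if False else e[k]/np.linalg.norm(e[k])
    return dict(c=np.round(c,4).tolist(),size=np.round(sorted(s),4).tolist(),ang=round(float(np.degrees(np.arctan2(d[1],d[0])))%180,1))
def near(Q,c,rad,z0,z1):
    m=(np.hypot(Q[:,0]-c[0],Q[:,1]-c[1])<rad)&(Q[:,2]>z0)&(Q[:,2]<z1); return m
E
python3 - <<'E'
from h import *
import colorsys
for c in("side","top"):
    D=np.load(c+"0.npz"); P=D["P"].reshape(-1,3); C=D["im"].reshape(-1,3)
    hsv=cv2.cvtColor(D["im"],cv2.COLOR_RGB2HSV).reshape(-1,3)
    ok=np.isfinite(P[:,0]); P,C,hsv=P[ok],C[ok],hsv[ok]
    print(c)
    def rep(n,m):
        print(n,m.sum(), rect(P[m,:2]) if m.sum()>5 else'', np.round(np.percentile(P[m,2],[5,50,95]),3) if m.sum()>5 else'')
    rep("table z",near(P,(.45,-.15),.03,-.05,.05))
    rep("stove top",near(P,(.57,.26),.25,.052,.068))
    rep("lid flange",near(P,(.64,.235),.12,.14,.155)); rep("loop",near(P,(.64,.235),.12,.175,.22))
    rep("dial",near(P,(.48,.345),.04,.082,.12)); rep("dialdisc",near(P,(.48,.345),.05,.068,.08))
    red=((hsv[:,0]<6)|(hsv[:,0]>174))&(hsv[:,1]>170)&(hsv[:,2]>90)
    rep("grip",red&near(P,(.44,-.02),.08,.05,.14))
    blue=(hsv[:,0]>98)&(hsv[:,0]<118)&(hsv[:,1]>110)
    rep("tile",blue&near(P,(.45,-.01),.1,.0,.02))
    cork=(hsv[:,0]>8)&(hsv[:,0]<25)&near(P,(.605,-.03),.1,.008,.02); rep("cork",cork)
    rep("strB",near(P,(.58,-.24),.1,.02,.2)&(hsv[:,1]<90)); rep("str2",near(P,(.66,-.225),.05,.02,.2)&(hsv[:,1]<90))
    for z in(.09,.1,.11,.12): print(z, near(P,(.58,-.24),.06,z,.2).sum(), near(P,(.66,-.225),.05,z,.2).sum())
    rep("post",near(P,(.56,-.45),.15,.15,.5)); rep("block",near(P,(.56,-.45),.15,.035,.055))
E
```

```text
side
table z 11 {'c': [0.4624, -0.128], 'size': [0.0078, 0.0144], 'ang': 22.2} [-0.005 -0.003 -0.001]
stove top 8585 {'c': [0.5395, 0.2714], 'size': [0.2642, 0.437], 'ang': 178.3} [0.055 0.059 0.064]
lid flange 2778 {'c': [0.6469, 0.2405], 'size': [0.1614, 0.1646], 'ang': 109.3} [0.142 0.145 0.147]
loop 142 {'c': [0.6463, 0.2386], 'size': [0.0105, 0.0854], 'ang': 75.6} [0.179 0.189 0.192]
dial 284 {'c': [0.489, 0.3435], 'size': [0.0181, 0.0511], 'ang': 58.1} [0.084 0.099 0.104]
dialdisc 247 {'c': [0.4796, 0.3529], 'size': [0.0467, 0.0578], 'ang': 30.2} [0.069 0.073 0.078]
grip 338 {'c': [0.4478, -0.0192], 'size': [0.0251, 0.0887], 'ang': 14.3} [0.091 0.105 0.11 ]
tile 128 {'c': [0.4318, 0.0165], 'size': [0.039, 0.109], 'ang': 32.2} [0.004 0.007 0.01 ]
cork 1526 {'c': [0.6151, -0.0308], 'size': [0.1452, 0.1576], 'ang': 136.9} [0.01  0.012 0.016]
strB 943 {'c': [0.6202, -0.2316], 'size': [0.1194, 0.1554], 'ang': 87.9} [0.025 0.057 0.121]
str2 219 {'c': [0.6734, -0.2231], 'size': [0.0411, 0.0973], 'ang': 101.8} [0.025 0.051 0.105]
0.09 116 52
0.1 98 45
0.11 80 0
0.12 55 0
post 466 {'c':
[... 665 characters left out ...]
47 {'c': [0.4862, 0.3413], 'size': [0.0615, 0.0636], 'ang': 125.2} [0.068 0.073 0.077]
grip 120 {'c': [0.4485, -0.0229], 'size': [0.0143, 0.0865], 'ang': 15.9} [0.104 0.109 0.114]
tile 4  
cork 1525 {'c': [0.619, -0.0278], 'size': [0.1533, 0.1534], 'ang': 46.2} [0.009 0.013 0.018]
strB 637 {'c': [0.6206, -0.2318], 'size': [0.1183, 0.1477], 'ang': 87.8} [0.026 0.069 0.125]
str2 232 {'c': [0.674, -0.2224], 'size': [0.0423, 0.0984], 'ang': 100.4} [0.024 0.055 0.105]
0.09 110 86
0.1 106 71
0.11 102 1
0.12 85 0
post 401 {'c': [0.5893, -0.3996], 'size': [0.1349, 0.2313], 'ang': 173.9} [0.153 0.262 0.267]
block 1298 {'c': [0.5732, -0.4079], 'size': [0.1969, 0.2145], 'ang': 30.3} [0.039 0.044 0.049]
```

```bash
cat >> h.py <<'E'
from scipy.spatial.transform import Rotation as Ro
def Rdown(yang):  # tool down, tool y axis at world angle yang (deg)
    a=np.radians(yang); y=np.array([np.cos(a),np.sin(a),0]); z=np.array([0,0,-1.]); return np.stack([np.cross(y,z),y,z],1)
def plan(*wps):
    """waypoints (x,y,z of GRASP point, yang): prints tool-frame shift mm / rotvec deg for each consecutive call"""
    s=r.sense(); R=np.array(s["ee_rot"]); p=np.array(s["tcp_pos"]); print("now grasp",np.round(p+R[:,2]*.164,4),"yang",round(float(np.degrees(np.arctan2(R[1,1],R[0,1]))),1),"J",np.round(s["joints"],0))
    for x,y,z,a in wps:
        a0=np.degrees(np.arctan2(R[1,1],R[0,1])); a=a0+(a-a0+90)%180-90 if abs(a)<1000 else a-2000
        R2=Rdown(a); p2=np.array([x,y,z])-R2[:,2]*.164
        d=R.T@(p2-p)*1e3; w=Ro.from_matrix(R.T@R2).as_rotvec(degrees=True)
        print(np.round(d,1).tolist(),np.round(w,1).tolist(),"rows",round(max(np.linalg.norm(d)/41.7,np.linalg.norm(w)/7.16),1)); R,p=R2,p2
E
python3 - <<'E'
from h import *
for c in("side","top"):
    D=np.load(c+"0.npz"); P=D["P"].reshape(-1,3); hsv=cv2.cvtColor(D["im"],cv2.COLOR_RGB2HSV).reshape(-1,3)
    ok=np.isfinite(P[:,0]); P,hsv=P[ok],hsv[ok]; print(c)
    h=near(P,(.55,-.4),.2,.235,.35)
    print("hook",rect(P[h,:2]),np.round(np.percentile(P[h,2],[50,99]),3),P[h].min(0),P[h].max(0))
    red=((hsv[:,0]<6)|(hsv[:,0]>174))&(hsv[:,1]>150)
    j=red&near(P,(.68,-.37),.12,.15,.19); print("jugtop",j.sum(),rect(P[j,:2]),P[j].min(0),P[j].max(0))
    for z0,c0 in((.11,(.58,-.24)),(.092,(.66,-.225))):
        m=near(P,c0,.07,z0,.2); print("bar",m.sum(),rect(P[m,:2]),np.round(np.percentile(P[m,2],[50,90]),3))
plan((.42,-.12,.27,92),(.489,.3435,.2,148),(.489,.3435,.1,148))
E
```

```text
side
hook {'c': [0.5208, -0.3757], 'size': [0.0184, 0.2055], 'ang': 121.3} [0.262 0.277] [ 0.46259241 -0.46719332  0.23600558] [ 0.57812951 -0.28680013  0.27784955]
jugtop 285 {'c': [0.6902, -0.3754], 'size': [0.0823, 0.0927], 'ang': 115.1} [ 0.64428674 -0.42334621  0.15001166] [ 0.72854016 -0.32972016  0.17098172]
bar 80 {'c': [0.5824, -0.2315], 'size': [0.0103, 0.1022], 'ang': 87.7} [0.121 0.125]
bar 71 {'c': [0.6714, -0.2099], 'size': [0.0099, 0.1023], 'ang': 100.5} [0.102 0.106]
top
hook {'c': [0.5201, -0.3768], 'size': [0.0158, 0.2013], 'ang': 122.1} [0.264 0.277] [ 0.46272082 -0.46500733  0.24263164] [ 0.57872591 -0.28966508  0.27771477]
jugtop 253 {'c': [0.6918, -0.3856], 'size': [0.0849, 0.1104], 'ang': 115.5} [ 0.64508008 -0.45375005  0.15004243] [ 0.73117458 -0.33161484  0.17482469]
bar 102 {'c': [0.5827, -0.2314], 'size': [0.0105, 0.1002], 'ang': 88.3} [0.123 0.126]
bar 97 {'c': [0.6721, -0.2141], 'size': [0.0106, 0.0999], 'ang': 102.4} [0.103 0.106]
now grasp [ 0.1569 -0.605   0.2408] yang 104.5 J [-61.  22.   0.  -0. -68. -15.]
[-376.4, 403.4, -29.2] [-0.0, 0.0, 12.5] rows 13.2
[-85.1, 460.8, 70.0] [0.0, 0.0, -56.0] rows 11.4
[0.0, 0.0, 100.0] [0.0, 0.0, 0.0] rows 2.4
```

```bash
python3 -m creep '[[1,-376.4,403.4,-29.2,0,0,12.5],[1,-376.4,403.4,-29.2,0,0,12.5],[1,-376.4,403.4,-29.2,0,0,12.5],[1,-376.4,403.4,-29.2,0,0,12.5],[1,-376.4,403.4,-29.2,0,0,12.5],[1,-376.4,403.4,-29.2,0,0,12.5],[1,-376.4,403.4,-29.2,0,0,12.5],[1,-376.4,403.4,-29.2,0,0,12.5]]'; python3 -c "
from h import *
plan((.42,-.12,.27,92),(.46,.15,.27,120),(.489,.3435,.2,148),(.489,.3435,.1,148))"
```

```text
time_s: 2.37
tcp_pos: [0.3157, -0.3111, 0.4228]
ee_rot: [[-0.999, -0.035, 0.001], [-0.035, 0.999, -0.001], [-0.001, -0.001, -1.0]]
wrist_force: [1.7, 0.6, 0.6]
gripper_width: 1.001
gripper_force: 0.0
now grasp [ 0.3158 -0.3111  0.2588] yang 92.0 J [-23.   3. -22.   0. -65. -65.]
[-111.0, 187.2, -11.2] [-0.0, 0.1, 0.0] rows 5.2
[-49.4, 268.4, 0.0] [0.0, 0.0, -28.0] rows 6.5
[-121.9, 153.1, 70.0] [0.0, 0.0, -28.0] rows 5.0
[0.0, 0.0, 100.0] [0.0, 0.0, 0.0] rows 2.4
```

```bash
python3 -m creep '[[1,-111,187,-11,0,0,0],[1,-111,187,-11,0,0,0],[1,-111,187,-11,0,0,0],[1,-111,187,-11,0,0,0],[1,-111,187,-11,0,0,0],[1,-111,187,-11,0,0,0]]' | tail -3;  python3 -m creep '[[1,-49.4,268.4,0,0,0,-28],[1,-49.4,268.4,0,0,0,-28],[1,-49.4,268.4,0,0,0,-28],[1,-49.4,268.4,0,0,0,-28],[1,-49.4,268.4,0,0,0,-28],[1,-49.4,268.4,0,0,0,-28],[1,-49.4,268.4,0,0,0,-28],[1,-49.4,268.4,0,0,0,-28]]' | tail -3
python3 - <<'E'
from h import *
im,P=cloud("wrist"); save("w1",im); np.savez("w1",im=im,P=P)
Q=P.reshape(-1,3); Q=Q[np.isfinite(Q[:,0])]
m=near(Q,(.489,.3435),.04,.09,.12); print(m.sum(),rect(Q[m,:2]) if m.sum()>5 else '')
plan((.489,.3435,.2,148),(.489,.3435,.1,148))
E
```

```text
wrist_force: [-0.4, 0.6, -0.2]
gripper_width: 0.998
gripper_force: 0.0
wrist_force: [0.0, -0.4, -0.5]
gripper_width: 0.999
gripper_force: 0.0
0 
now grasp [0.4596 0.1497 0.269 ] yang 120.2 J [ 37.   7. -16.  -0. -67. -97.]
[-122.9, 152.6, 68.9] [0.0, -0.0, -27.8] rows 5.0
[0.0, 0.0, 100.0] [0.0, 0.0, 0.0] rows 2.4
```

View pics/w1.png

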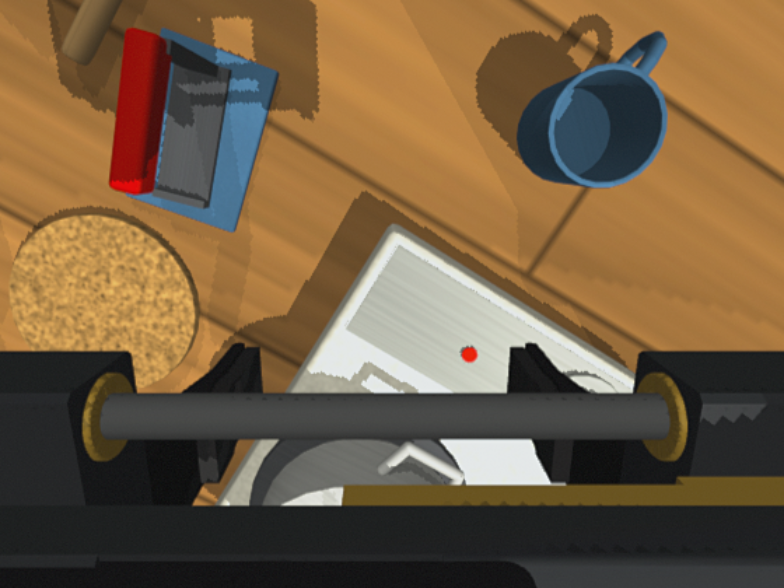

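The wrist view shows the red lifter on the blue tile at (145,115). Its riser is at the robot side and its lip points towards the trivet. The cork trivet is at (105,295), the stove is below and the mug is at (590,120). Only this lifter is red and stands on the blue tile; the turquoise and green ones in the first view are look-alikes.

```bash
python3 -m creep '[[1,-123,152.5,69,0,0,-28],[1,-123,152.5,69,0,0,-28],[1,-123,152.5,69,0,0,-28],[1,-123,152.5,69,0,0,-28],[1,-123,152.5,69,0,0,-28],[1,-123,152.5,69,0,0,-28],[1,-123,152.5,69,0,0,-28]]' | tail -3
python3 - <<'E'
from h import *
D=np.load("w1.npz"); P=D["P"].reshape(-1,3); hsv=cv2.cvtColor(D["im"],cv2.COLOR_RGB2HSV).reshape(-1,3)
red=((hsv[:,0]<6)|(hsv[:,0]>174))&(hsv[:,1]>170)
m=red&near(P,(.44,-.02),.08,.095,.14); print("grip",rect(P[m,:2]),np.percentile(P[m,2],[5,50,95]))
m=(hsv[:,0]>98)&(hsv[:,0]<118)&(hsv[:,1]>90)&near(P,(.44,-.02),.1,-.01,.03); print("tile",rect(P[m,:2]),np.percentile(P[m,2],[5,50,95]))
m=(hsv[:,0]<30)&near(P,(.615,-.03),.1,.008,.03); print("cork",rect(P[m,:2]),cv2.minEnclosingCircle(np.float32(P[m,:2])),np.percentile(P[m,2],[5,50,95]))
plan((.489,.3435,.2,148),(.489,.3435,.1,148))
E
```

```text
wrist_force: [-0.4, -0.5, 0.1]
gripper_width: 0.998
gripper_force: 0.0
grip {'c': [0.4502, -0.0226], 'size': [0.0203, 0.0909], 'ang': 15.9} [0.09846545 0.10982735 0.11139686]
tile {'c': [0.4554, -0.0181], 'size': [0.0893, 0.1284], 'ang': 10.6} [0.00693565 0.00837504 0.0097843 ]
cork {'c': [0.6201, -0.0295], 'size': [0.1517, 0.1547], 'ang': 121.9} ((0.6068283319473267, -0.031484924256801605), 0.08926714956760406) [0.01293932 0.01442109 0.01572312]
now grasp [0.4894 0.3415 0.1985] yang 148.1 J [ 50.  21.  -7.  -0. -62. -82.]
[-0.8, 1.5, -1.5] [0.0, -0.2, 0.1] rows 0.1
[0.0, 0.0, 100.0] [0.0, 0.0, 0.0] rows 2.4
```

```bash
python3 -m creep '[[1,-0.8,1.5,40,0,0,0],[1,-0.8,1.5,75,0,0,0],[1,-0.8,1.5,98,0,0,0],[1,-0.8,1.5,98,0,0,0],[-1,-0.8,1.5,98,0,0,0],[-1,-0.8,1.5,98,0,0,0],[-1,-0.8,1.5,98,0,0,0],[-1,-0.8,1.5,98,0,0,0]]';  python3 -m creep '[[-1,0,0,0,0,0,0],[-1,0,0,0,0,0,0],[-1,0,0,0,0,0,0],[-1,0,0,0,0,0,0]]' | tail -3; python3 -c "
from h import *
print(r.sense()['moment']); plan((.489,.3435,.1,148))"
```

```text
time_s: 4.83
tcp_pos: [0.4892, 0.3431, 0.2687]
ee_rot: [[-0.529, -0.848, 0.003], [-0.848, 0.529, 0.003], [-0.004, -0.001, -1.0]]
wrist_force: [-0.2, 0.2, -0.4]
gripper_width: 0.782
gripper_force: 0.0
wrist_force: [0.6, -0.7, -0.2]
gripper_width: 0.473
gripper_force: 0.0
[ 0.07710865  0.07360226 -0.02348521]
now grasp [0.4887 0.3431 0.1026] yang 148.0 J [ 51.  27. -14.   0. -49. -83.]
[-0.5, -0.0, 2.6] [-0.0, 0.0, 0.0] rows 0.1
```

```bash
python3 -m creep '[[-1,-0.5,0,2.5,0,0,0],[-1,-0.5,0,2.5,0,0,0],[-1,-0.5,0,2.5,0,0,0],[-1,-0.5,0,2.5,0,0,0],[-1,-0.5,0,2.5,0,0,0],[-1,-0.5,0,2.5,0,0,0],[-1,-0.5,0,2.5,0,0,0]]' | tail -3; python3 -c "from h import *; print(r.sense()['moment'],r.sense()['joints'])"; python3 -m creep '[[-1,0,0,0,0,0,-6],[-1,0,0,0,0,0,-12],[-1,0,0,0,0,0,-18],[-1,0,0,0,0,0,-24],[-1,0,0,0,0,0,-24]]'; python3 -c "from h import *; print(r.sense()['moment'],r.sense()['joints'])"
```

```text
wrist_force: [8.0, -4.0, -3.5]
gripper_width: 0.156
gripper_force: 30.0
[-1.19158535 -2.24419487 -0.00389752] [ 50.45368765  27.07969811 -13.81241509   0.20261003 -49.07808792
 -82.55067288]
time_s: 6.17
tcp_pos: [0.4906, 0.3425, 0.2636]
ee_rot: [[-0.135, -0.991, 0.002], [-0.991, 0.135, -0.001], [0.001, -0.003, -1.0]]
wrist_force: [7.7, -4.3, -3.4]
gripper_width: 0.159
gripper_force: 30.0
[-1.2146908  -2.25070018  0.03524796] [ 50.44504174  27.08119227 -13.81150953   0.21061459 -49.07839308
 -58.34075592]
```

```bash
for i in 1; do python3 -m creep '[[-1,0,0,0,0,0,-7],[-1,0,0,0,0,0,-14],[-1,0,0,0,0,0,-20],[-1,0,0,0,0,0,-20]]' | sed -n '4,6p'; python3 -c "from h import *; print(r.sense()['moment'],r.sense()['joints'][5])"; python3 -m creep '[[-1,0,0,0,0,0,-7],[-1,0,0,0,0,0,-14],[-1,0,0,0,0,0,-15],[-1,0,0,0,0,0,-15]]' | sed -n '4,6p'; python3 -c "from h import *; print(r.sense()['moment'],r.sense()['joints'][5])"; done
```

```text
wrist_force: [8.7, -4.5, -4.0]
gripper_width: 0.158
gripper_force: 30.0
[-1.30790539 -2.29661223 -0.03616432] -38.33877282663498
wrist_force: [7.9, -4.1, -3.8]
gripper_width: 0.159
gripper_force: 30.0
[-1.29253769 -2.37545518  0.01620617] -23.50096124418866
```

```bash
M='from h import *; s=r.sense(); print(np.round(s["moment"],2),np.round(s["wrist_force"],1),s["joints"][5],s["gripper_width"])'; python3 -m creep '[[-1,0,0,0,0,0,-7],[-1,0,0,0,0,0,-14],[-1,0,0,0,0,0,-15],[-1,0,0,0,0,0,-15]]' >/dev/null; python3 -c "$M"; python3 -m creep '[[-1,0,0,0,0,0,-7],[-1,0,0,0,0,0,-14],[-1,0,0,0,0,0,-15],[-1,0,0,0,0,0,-15]]' >/dev/null; python3 -c "$M"
```

```text
[-1.36 -2.46  0.07] [ 9.1 -4.1 -3.8] -8.500197379517616 0.1545262287476314
[-1.33 -2.48  0.05] [ 8.7 -4.2 -3.8] 6.501336788367909 0.15655033902650828
```

```bash
M='from h import *; s=r.sense(); print(np.round(s["moment"],2),np.round(s["wrist_force"],1),s["joints"][5],s["gripper_width"])'; python3 -m creep '[[-1,0,0,0,0,0,-7],[-1,0,0,0,0,0,-12],[-1,0,0,0,0,0,-12]]' >/dev/null; python3 -c "$M"; python3 -m creep '[[-1,0,0,0,0,0,-7],[-1,0,0,0,0,0,-12],[-1,0,0,0,0,0,-12]]' >/dev/null; python3 -c "$M"
```

```text
[-1.4  -2.48  0.04] [ 9.3 -4.2 -3.9] 18.62852925601035 0.15953791997660163
[-1.35 -2.54  0.01] [ 8.5 -3.9 -4.3] 30.62892267347499 0.15941478971495485
```

```bash
M='from h import *; s=r.sense(); print(np.round(s["moment"],2),np.round(s["wrist_force"],1),s["joints"][5],s["gripper_width"])'; python3 -m creep '[[-1,0,0,0,0,0,-7],[-1,0,0,0,0,0,-10],[-1,0,0,0,0,0,-10]]' >/dev/null; python3 -c "$M"
python3 - <<'E'
from h import *
im,P=cloud("side"); cv2.imwrite("pics/s1.png",cv2.resize(im[300:400,190:330,::-1],None,fx=4,fy=4))
E
```

```text
[-1.3  -2.33 -0.54] [ 8.3 -4.3 -3.2] 40.45579540958034 0.1612228908076906
```

```bash
M='from h import *; s=r.sense(); print(np.round(s["moment"],2),np.round(s["wrist_force"],1),s["joints"][5],s["gripper_width"])'; python3 -m creep '[[-1,0,0,0,0,0,-3],[-1,0,0,0,0,0,-3]]' >/dev/null; python3 -c "$M"; python3 -m creep '[[1,0,0,0,0,0,0],[1,0,0,0,0,0,0],[1,0,0,0,0,0,0],[1,0,0,0,0,0,0],[1,0,0,-20,0,0,0],[1,0,0,-60,0,0,0],[1,0,0,-100,0,0,0],[1,0,0,-140,0,0,0]]' >/dev/null; python3 -c "
$M
plan((.47,.15,.25,106),(.4502,-.0226,.25,105.9),(.4502,-.0226,.12,105.9),(.4502,-.0226,.098,105.9))"
```

```text
[-1.17 -2.08 -0.63] [ 7.4 -2.5 -3.3] 43.42577834839876 0.16968449505039082
[ 0.02  0.05 -0.03] [0.3 0.8 0.3] 43.453374026417194 0.6953072344209775
now grasp [0.4884 0.3434 0.2414] yang -85.9 J [ 51.  19.  -4.  -0. -67.  43.]
[-32.3, 191.7, -8.5] [0.0, 0.0, -11.9] rows 4.7
[-66.6, 160.5, 0.0] [0.0, 0.0, 0.1] rows 4.2
[0.0, 0.0, 130.0] [0.0, 0.0, 0.0] rows 3.1
[0.0, 0.0, 22.0] [0.0, 0.0, 0.0] rows 0.5
```

```bash
python3 -m creep '[[1,-32,192,-8.5,0,0,-12],[1,-32,192,-8.5,0,0,-12],[1,-32,192,-8.5,0,0,-12],[1,-32,192,-8.5,0,0,-12],[1,-32,192,-8.5,0,0,-12]]' |tail -1; python3 -m creep '[[1,-66.5,160.5,0,0,0,0],[1,-66.5,160.5,0,0,0,0],[1,-66.5,160.5,0,0,0,0],[1,-66.5,160.5,0,0,0,0],[1,-66.5,160.5,0,0,0,0],[1,-66.5,160.5,0,0,0,0]]'|tail -1
python3 - <<'E'
from h import *
im,P=cloud("side"); cv2.imwrite("pics/s2.png",cv2.resize(im[300:400,190:330,::-1],None,fx=4,fy=4))
Q=P.reshape(-1,3); m=near(Q,(.489,.3435),.04,.082,.12); print(rect(Q[m,:2]))
m=near(Q,(.645,.24),.12,.175,.22); print("loop",rect(Q[m,:2]))
plan((.4502,-.0226,.12,105.9),(.4502,-.0226,.098,105.9))
E
```

```text
gripper_force: 0.0
gripper_force: 0.0
{'c': [0.4894, 0.3442], 'size': [0.0153, 0.0494], 'ang': 177.5}
loop {'c': [0.6458, 0.2396], 'size': [0.0088, 0.0844], 'ang': 76.1}
now grasp [ 0.4509 -0.0236  0.2486] yang -74.1 J [ 18.   4. -22.  -0. -64.  88.]
[-0.4, -1.1, 128.6] [-0.0, -0.0, 0.0] rows 3.1
[0.0, 0.0, 22.0] [0.0, 0.0, 0.0] rows 0.5
```

View pics/s2.png

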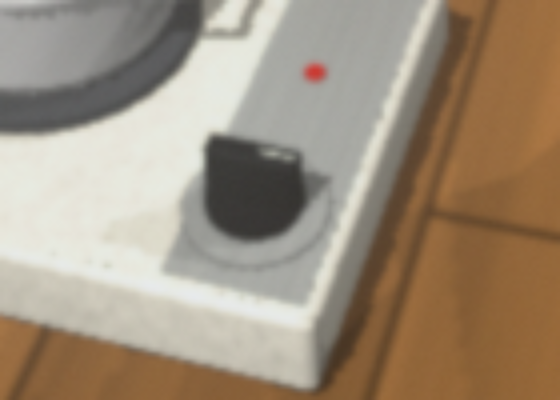

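```bash
python3 -m creep '[[1,-0.4,-1,40,0,0,0],[1,-0.4,-1,80,0,0,0],[1,-0.4,-1,115,0,0,0],[1,-0.4,-1,140,0,0,0],[1,-0.4,-1,150.5,0,0,0],[-1,-0.4,-1,150.5,0,0,0],[-1,-0.4,-1,150.5,0,0,0],[-1,-0.4,-1,150.5,0,0,0]]'|sed -n '2p;4,6p'; python3 -m creep '[[-1,0,0,0,0,0,0],[-1,0,0,0,0,0,0],[-1,0,0,0,0,0,0],[-1,0,0,0,0,0,0],[-1,0,0,0,0,0,0],[-1,0,0,0,0,0,0],[-1,0,0,0,0,0,0],[-1,0,0,0,0,0,0]]'|sed -n '4,6p';  python3 -m creep '[[-1,0,0,0,0,0,0],[-1,0,0,0,0,0,0],[-1,0,0,0,0,0,0],[-1,0,0,0,0,0,0],[-1,0,0,-10,0,0,0],[-1,0,0,-30,0,0,0],[-1,0,0,-30,0,0,0]]'; python3 -c "
from h import *
plan((.4502,-.0226,.248,105.9),(.50,.22,.248,76),(.510,.273,.248,76))"
```

```text
tcp_pos: [0.4513, -0.021, 0.2628]
wrist_force: [0.5, -0.9, 0.2]
gripper_width: 0.851
gripper_force: 0.0
wrist_force: [0.5, -0.8, -0.3]
gripper_width: 0.248
gripper_force: 1.1
time_s: 12.02
tcp_pos: [0.4513, -0.0219, 0.2942]
ee_rot: [[0.961, 0.277, 0.005], [0.277, -0.961, 0.001], [0.005, 0.001, -1.0]]
wrist_force: [0.8, 0.8, -1.0]
gripper_width: 0.227
gripper_force: 29.9
now grasp [ 0.4522 -0.0217  0.1302] yang -73.9 J [ 18.  12. -32.   0. -45.  88.]
[-0.6, 0.4, -117.8] [0.0, -0.3, 0.2] rows 2.8
[114.4, -219.7, 0.0] [0.0, 0.0, 29.9] rows 5.9
[-3.1, -53.8, 0.0] [0.0, 0.0, 0.0] rows 1.3
```

```bash
python3 -m creep '[[-1,-0.6,0.4,-40,0,0,0],[-1,-0.6,0.4,-80,0,-0.3,0],[-1,-0.6,0.4,-118,0,-0.3,0],[-1,-0.6,0.4,-118,0,-0.3,0]]'|tail -1; python3 -m creep '[[-1,20,-40,0,0,0,6],[-1,40,-77,0,0,0,12],[-1,60,-115,0,0,0,18],[-1,80,-154,0,0,0,24],[-1,100,-192,0,0,0,30],[-1,114.5,-220,0,0,0,30],[-1,114.5,-220,0,0,0,30]]'|tail -1; python3 -m creep '[[-1,-1.5,-27,0,0,0,0],[-1,-3,-54,0,0,0,0],[-1,-3,-54,0,0,0,0],[-1,-3,-54,0,0,0,0]]'
python3 - <<'E'
from h import *
im,P=cloud("side"); save("s3",im[180:400,120:400],2.8); np.savez("s3",im=im,P=P)
Q=P.reshape(-1,3);hsv=cv2.cvtColor(im,cv2.COLOR_RGB2HSV).reshape(-1,3)
red=((hsv[:,0]<6)|(hsv[:,0]>174))&(hsv[:,1]>150)
m=red&near(Q,(.51,.27),.09,.2,.3); print(m.sum(),rect(Q[m,:2]),Q[m].min(0),Q[m].max(0))
m=near(Q,(.645,.24),.05,.175,.22); print("loop",rect(Q[m,:2]))
m=near(Q,(.51,.27),.1,.12,.19); print("prong",m.sum(),rect(Q[m,:2]),Q[m].min(0),Q[m].max(0))
plan((.510,.273,.248,76))
E
```

```text
gripper_force: 29.9
gripper_force: 30.0
time_s: 13.27
tcp_pos: [0.5092, 0.2747, 0.407]
ee_rot: [[0.971, -0.24, -0.008], [-0.24, -0.971, -0.003], [-0.007, 0.005, -1.0]]
wrist_force: [-1.3, -0.3, -1.8]
gripper_width: 0.229
gripper_force: 29.9
250 {'c': [0.4827, 0.2832], 'size': [0.0263, 0.0461], 'ang': 150.2} [0.46013262 0.26153759 0.23404197] [0.5028163  0.29545344 0.26519477]
loop {'c': [0.6472, 0.2395], 'size': [0.0112, 0.0818], 'ang': 76.1}
prong 1501 {'c': [0.5326, 0.2529], 'size': [0.1074, 0.154], 'ang': 0.2} [0.45557014 0.19937962 0.12016128] [0.60960748 0.30686636 0.18990163]
now grasp [0.5078 0.2733 0.2434] yang -103.9 J [ 44.  17.  -6.  -0. -67.  32.]
[1.1, 0.5, -4.6] [0.3, 0.4, 0.1] rows 0.1
```

View pics/s3.png

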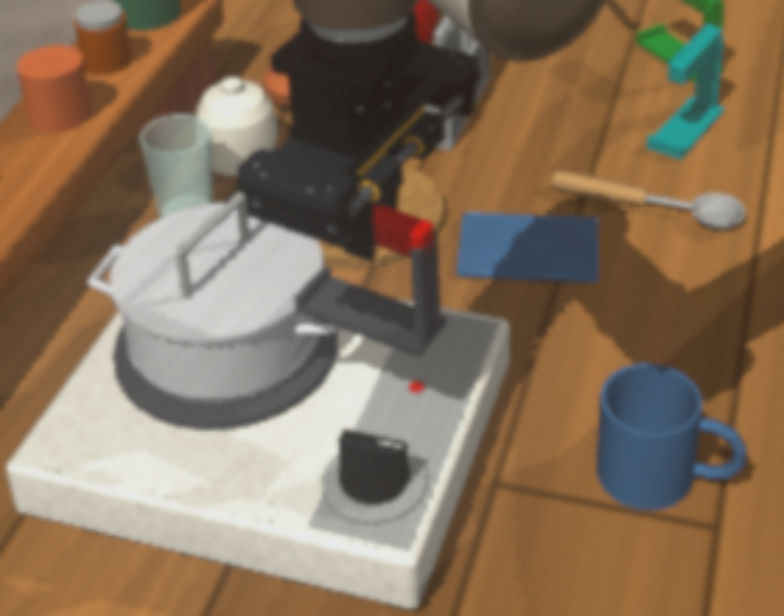

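The side view shows the lifter held level with its prong tip (310,295 in the crop) just at the lid's near edge. The loop is at (215,240) and the tile is empty. The dial mark points to the -x side.

Run:
```python
from h import *
D=np.load("s3.npz"); im,P=D["im"],D["P"]
V=im.max(-1); ok=np.zeros((420,560),bool); ok[270:310,225:280]=1
m=ok&(V<95)&(P[...,2]>.13)&(P[...,2]<.19)
Q=P[m]; print(m.sum(),rect(Q[:,:2]),np.percentile(Q[:,2],[5,25,50,75,95]))
u=np.array([np.cos(np.radians(-14)),np.sin(np.radians(-14))]); n=np.array([-u[1],u[0]]); L=np.array([.6465,.239])
a=(Q[:,:2]-L)@u; b=(Q[:,:2]-L)@n
for lo in np.arange(-.2,-.06,.02):
    k=(a>lo)&(a<lo+.02); 
    if k.sum()>5: print(round(lo,2),k.sum(),"lateral",np.round(np.percentile(b[k],[2,50,98]),4),"z",np.round(np.percentile(Q[k,2],[10,50,90]),4))
print(a.min(),a.max())
lm=np.linalg.norm(P-np.r_[L,.165],axis=-1)<.06; R=P[lm]; R=R[R[:,2]>.15]; print("loop lateral",np.percentile((R[:,:2]-L)@n,[1,50,99]),np.percentile((R[:,:2]-L)@u,[1,50,99]),R[:,2].max())
```

```text
810 {'c': [0.5099, 0.2728], 'size': [0.0435, 0.1056], 'ang': 166.0} [0.1544853  0.15703005 0.15826325 0.15959503 0.17882143]
-0.2 171 lateral [-0.019   0.0081  0.0205] z [0.1553 0.1668 0.1849]
-0.18 117 lateral [-0.0169  0.0077  0.0209] z [0.1558 0.1582 0.1596]
-0.16 138 lateral [-0.0183  0.0021  0.0197] z [0.1561 0.1579 0.1596]
-0.14 138 lateral [-0.019   0.0019  0.0201] z [0.1561 0.1577 0.1594]
-0.12 134 lateral [-0.0182  0.0029  0.0206] z [0.1553 0.1578 0.1594]
-0.1 112 lateral [-0.0166  0.0041  0.0201] z [0.1558 0.1588 0.1661]
-0.19356156224003518 -0.08794267602124718
loop lateral [-0.04000974  0.00929095  0.04213915] [-0.00540464 -0.00162765  0.00373217] 0.19345076298428143
```

```bash
python3 -m creep '[[-1,0,0,-4,0.3,0.4,0],[-1,0,0,-8,0.3,0.4,0],[-1,0,0,-8,0.3,0.4,0]]'|sed -n '2p;4p'; python3 -m creep '[[-1,20,0,0,0,0,0],[-1,40,0,0,0,0,0],[-1,60,0,0,0,0,0],[-1,80,0,0,0,0,0],[-1,100,0,0,0,0,0],[-1,120,0,0,0,0,0],[-1,135,0,0,0,0,0],[-1,141,0,0,0,0,0]]'; python3 -m creep '[[-1,0,0,0,0,0,0],[-1,0,0,0,0,0,0]]'
python3 - <<'E'
from h import *
im,P=cloud("side"); save("s4",im[180:400,120:400],2.8); np.savez("s4",im=im,P=P)
plan((.6465,.239,.25,76))
E
```

```text
tcp_pos: [0.5094, 0.2728, 0.4185]
wrist_force: [0.2, 0.2, -2.5]
time_s: 14.23
tcp_pos: [0.6478, 0.2382, 0.4171]
ee_rot: [[0.97, -0.243, 0.003], [-0.243, -0.97, 0.002], [0.003, -0.003, -1.0]]
wrist_force: [-0.4, -0.5, -2.7]
gripper_width: 0.225
gripper_force: 29.9
time_s: 14.4
tcp_pos: [0.6458, 0.2392, 0.4173]
ee_rot: [[0.97, -0.242, 0.002], [-0.242, -0.97, 0.002], [0.002, -0.002, -1.0]]
wrist_force: [-0.7, 0.3, -2.4]
gripper_width: 0.224
gripper_force: 29.9
now grasp [0.6459 0.2398 0.2536] yang -104.0 J [ 34.  28.  12.  -0. -74.  42.]
[1.1, 0.2, 3.6] [-0.2, -0.1, 0.0] rows 0.1
```

View pics/s4.png

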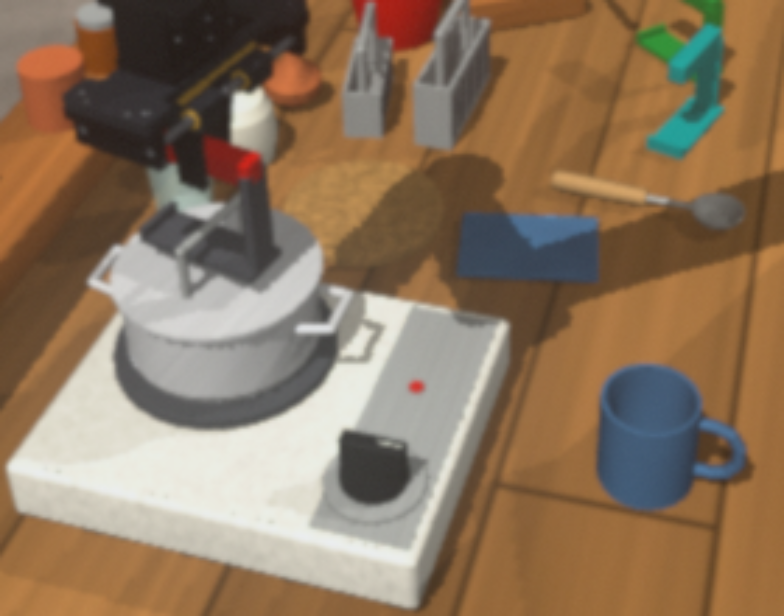

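The prong now passes through the loop at (205,240), clear of the lid. Next is a slow lift.

```bash
python3 -m creep '[[-1,1,0,-5,0,0,0],[-1,1,0,-10,0,0,0],[-1,1,0,-14,0,0,0],[-1,1,0,-17,0,0,0],[-1,1,0,-20,0,0,0],[-1,1,0,-23,0,0,0],[-1,1,0,-27,0,0,0],[-1,1,0,-31,0,0,0]]'|sed -n '2p;4p'; python3 -m creep '[[-1,0,0,-5,0,0,0],[-1,0,0,-12,0,0,0],[-1,0,0,-20,0,0,0],[-1,0,0,-30,0,0,0],[-1,0,0,-40,0,0,0],[-1,0,0,-50,0,0,0],[-1,0,0,-55,0,0,0],[-1,0,0,-55,0,0,0]]'
python3 - <<'E'
from h import *
im,P=cloud("side"); save("s5",im[130:350,120:400],2.8); np.savez("s5",im=im,P=P)
Q=P.reshape(-1,3); m=near(Q,(.646,.24),.1,.18,.26); 
for z in np.arange(.18,.26,.01): print(round(z,2),(m&(Q[:,2]>z)&(Q[:,2]<z+.01)).sum(),end=' ')
plan((.6175,-.0295,.30,76))
E
```

```text
tcp_pos: [0.647, 0.2392, 0.4485]
wrist_force: [0.2, 1.1, -3.4]
time_s: 15.78
tcp_pos: [0.6469, 0.239, 0.5059]
ee_rot: [[0.97, -0.241, 0.007], [-0.241, -0.97, 0.004], [0.006, -0.005, -1.0]]
wrist_force: [-0.1, 0.1, -2.9]
gripper_width: 0.226
gripper_force: 29.9
0.18 0 0.19 0 0.2 0 0.21 1951 0.22 343 0.23 14 0.24 25 0.25 559 0.26 0 now grasp [0.6476 0.2396 0.3405] yang -104.0 J [ 34.  26.  21.  -0. -84.  42.]
[36.2, 267.9, 39.6] [-0.2, -0.2, 0.0] rows 6.6
```

View pics/s5.png

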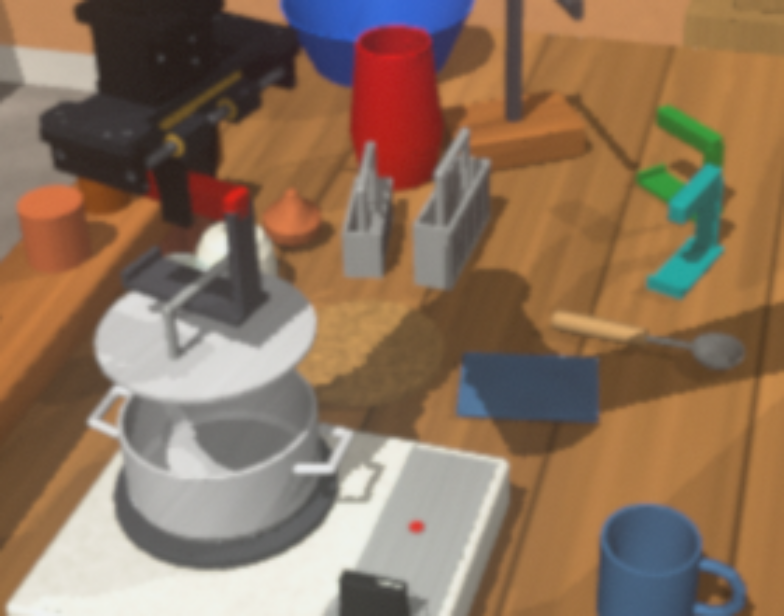

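The lid hangs level on the prong about 70 mm above the pot (flange at (205,340)). I'll carry it across gently.

```bash
python3 -m creep '[[-1,1,5,0,0,0,0],[-1,2,14,0,0,0,0],[-1,4,28,0,0,0,0],[-1,7,48,0,0,0,0],[-1,10,70,0,0,0,0],[-1,13,92,0,0,0,0],[-1,16,114,0,0,0,0],[-1,19,136,0,0,0,0]]'|tail -3|head -1; python3 -m creep '[[-1,3,22,0,0,0,0],[-1,6,44,0,0,0,0],[-1,9,66,0,0,0,0],[-1,12,88,0,0,0,0],[-1,14,106,0,0,0,0],[-1,16,119,0,0,0,0],[-1,17,127,0,0,0,0],[-1,17.5,131,0,0,0,0]]'|sed -n '2p;4p'; python3 -m creep '[[-1,0,0,4,0,0,0],[-1,0,0,12,0,0,0],[-1,0,0,24,0,0,0],[-1,0,0,40,0,0,0],[-1,0,0,56,0,0,0],[-1,0,0,68,0,0,0],[-1,0,0,76,0,0,0],[-1,0,0,80,0,0,0]]' |sed -n '2p;4p';python3 -m creep '[[-1,0,0,0,0,0,0],[-1,0,0,0,0,0,0],[-1,0,0,0,0,0,0],[-1,0,0,0,0,0,0]]' |sed -n '2p;4p';python3 - <<'E'
from h import *
im,P=cloud("side"); np.savez("s6",im=im,P=P); Q=P.reshape(-1,3)
m=near(Q,(.6175,-.03),.13,.11,.22); 
for z in np.arange(.08,.2,.01): print(round(z,2),(near(Q,(.6175,-.03),.12,z,z+.01)).sum(),end=' ')
plan((.6175,-.0295,.148,76))
E
```

```text
wrist_force: [1.3, -1.3, -4.1]
tcp_pos: [0.6173, -0.0307, 0.503]
wrist_force: [0.7, 0.0, -2.8]
tcp_pos: [0.6181, -0.0277, 0.4206]
wrist_force: [0.0, 0.1, -3.8]
tcp_pos: [0.6183, -0.0286, 0.4239]
wrist_force: [-0.1, -0.0, -3.5]
0.08 0 0.09 0 0.1 0 0.11 0 0.12 1 0.13 1378 0.14 28 0.15 14 0.16 37 0.17 367 0.18 110 0.19 27 now grasp [ 0.619  -0.0283  0.2598] yang -104.0 J [ 12.  21.   1.  -0. -70.  64.]
[-0.9, 1.4, 111.8] [-0.2, -0.2, 0.0] rows 2.7
```

Run:
```python
from h import *
P=np.load("s6.npz")["P"].reshape(-1,3)
m=near(P,(.6175,-.03),.12,.125,.14); A=P[m]
print("lid",rect(A[:,:2]),cv2.minEnclosingCircle(np.float32(A[:,:2])))
x=np.linalg.lstsq(np.c_[A[:,:2],np.ones(len(A))],A[:,2],rcond=None)[0]; print("tilt deg",np.degrees(x[:2]),np.median(A[:,2]))
D=np.load("top0.npz"); Q=D["P"]; hsv=cv2.cvtColor(D["im"],cv2.COLOR_RGB2HSV)
m=(np.hypot(Q[...,0]-.618,Q[...,1]+.029)<.1)&(Q[...,2]>.006)
c=max(cv2.findContours(m.astype(np.uint8),0,1)[0],key=cv2.contourArea)[:,0]
E=Q[c[:,1],c[:,0]]; E=E[np.isfinite(E[:,0])]
s=np.linalg.lstsq(np.c_[2*E[:,:2],np.ones(len(E))],(E[:,:2]**2).sum(1),rcond=None)[0]; print("trivet top circle",s[:2],np.sqrt(s[2]+s[0]**2+s[1]**2))
```

```text
lid {'c': [0.6155, -0.0242], 'size': [0.156, 0.1629], 'ang': 33.3} ((0.6196780800819397, -0.02754945494234562), 0.08412688970565796)
tilt deg [ 0.2700077  -0.35458418] 0.13659734921347277
trivet top circle [ 0.61889467 -0.02702758] 0.07619007191580912
```

```bash
python3 -m creep '[[-1,0,0,5,-0.2,-0.2,0],[-1,0,1,15,-0.2,-0.2,0],[-1,0,1,32,-0.2,-0.2,0],[-1,0,1,52,-0.2,-0.2,0],[-1,0,1,72,-0.2,-0.2,0],[-1,0,1,86,-0.2,-0.2,0],[-1,0,1,94,-0.2,-0.2,0],[-1,0,1,98,-0.2,-0.2,0]]'|sed -n '2p;4p'; python3 -m creep '[[-1,0,0,3,0,0,0],[-1,0,0,6,0,0,0],[-1,0,0,9,0,0,0],[-1,0,0,12,0,0,0],[-1,0,0,16,0,0,0],[-1,0,0,21,0,0,0],[-1,0,0,26,0,0,0],[-1,0,0,30,0,0,0]]'|sed -n '2p;4p'; python3 -m creep '[[-1,0,0,0,0,0,0],[-1,0,0,0,0,0,0],[-1,0,0,0,0,0,0]]' |sed -n '2p;4p';python3 - <<'E'
from h import *
im,P=cloud("side"); np.savez("s7",im=im,P=P); A=P.reshape(-1,3); save("s7",im[130:350,120:400],2.8)
m=near(A,(.619,-.028),.1,.018,.034); print(m.sum(),np.median(A[m,2]),rect(A[m,:2]))
for z in np.arange(.01,.12,.01): print(round(z,2),(near(A,(.6175,-.03),.12,z,z+.01)).sum(),end=' ')
plan((.4502+.001,-.0226,.2,105.9))
E
```

```text
tcp_pos: [0.6178, -0.0296, 0.3227]
wrist_force: [0.5, 0.1, -3.6]
tcp_pos: [0.6181, -0.0295, 0.2945]
wrist_force: [-0.3, 0.1, -1.5]
tcp_pos: [0.6183, -0.0294, 0.295]
wrist_force: [-0.3, -0.2, -2.4]
1228 0.024586927539577974 {'c': [0.6163, -0.03], 'size': [0.162, 0.1641], 'ang': 49.0}
0.01 133 0.02 1211 0.03 25 0.04 341 0.05 73 0.06 65 0.07 57 0.08 24 0.09 22 0.1 26 0.11 39 now grasp [ 0.6182 -0.0295  0.1312] yang -104.0 J [ 12.  27.  -9.   0. -54.  64.]
[-163.8, 33.7, -68.7] [0.0, 0.0, -29.9] rows 4.3
```

View pics/s7.png

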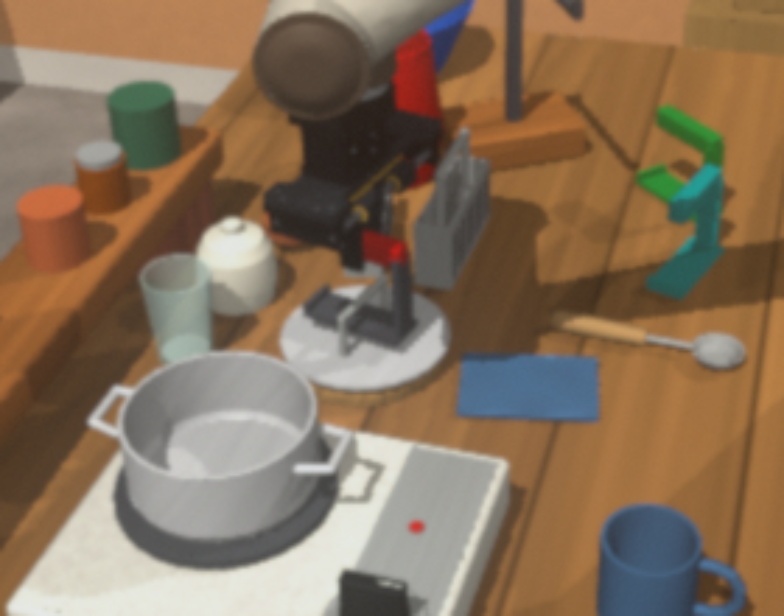

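The lid lies flat and centred on the trivet at (365,340), and the prong is free under the loop bar. I'll back out straight.

```bash
python3 -m creep '[[-1,-15,0,0,0,0,0],[-1,-35,0,0,0,0,0],[-1,-55,0,0,0,0,0],[-1,-75,0,0,0,0,0],[-1,-95,0,0,0,0,0],[-1,-115,0,0,0,0,0],[-1,-130,0,0,0,0,0],[-1,-130,0,0,0,0,0]]'|sed -n '2p;4p'; python3 -m creep '[[-1,-20,0,-20,0,0,0],[-1,-20,0,-50,0,0,0],[-1,-20,0,-60,0,0,0],[-1,-20,0,-60,0,0,0]]' | sed -n '2p;4p'
python3 - <<'E'
from h import *
plan((.4512,-.0222,.17,105.9),(.4512,-.0222,.102,105.9))
E
```

```text
tcp_pos: [0.4894, 0.002, 0.2954]
wrist_force: [0.1, 0.0, -2.0]
tcp_pos: [0.474, 0.0071, 0.3587]
wrist_force: [-0.1, 1.0, -2.8]
now grasp [0.4752 0.0073 0.1947] yang -103.9 J [ 21.  10. -24.   0. -56.  55.]
[-15.2, 34.0, 24.5] [-0.1, -0.4, -29.8] rows 4.2
[0.0, 0.0, 68.0] [0.0, 0.0, 0.0] rows 1.6
```

```bash
python3 - <<'E'
from h import *
plan((.4540,-.0205,.17,103))
E
python3 -m creep '[[-1,-4,9,6,0,-0.1,-7],[-1,-7,17,12,-0.1,-0.2,-14],[-1,-10,25,18,-0.1,-0.4,-21],[-1,-13,31,24,-0.1,-0.4,-27],[-1,-13,31,24,-0.1,-0.4,-27],[-1,-13,31,24,-0.1,-0.4,-27]]'|sed -n '2p;4p'
python3 - <<'E'
from h import *
im,P=cloud("side"); A=P.reshape(-1,3); hsv=cv2.cvtColor(im,cv2.COLOR_RGB2HSV).reshape(-1,3)
V=im.max(-1).reshape(-1)
m=near(A,(.454,-.0205),.09,.06,.13)&(V<95); print(m.sum(),rect(A[m,:2]),np.round(np.percentile(A[m,2],[5,25,50,75,95]),4))
for z in np.arange(.05,.13,.005): print(round(z,3),(near(A,(.454,-.02),.07,z,z+.005)).sum(),end=' ')
plan((.4540,-.0205,.102,103))
E
```

```text
now grasp [0.4752 0.0073 0.1947] yang -103.9 J [ 21.  10. -24.   0. -56.  55.]
[-12.9, 31.7, 24.5] [-0.1, -0.4, -26.9] rows 3.8
tcp_pos: [0.4527, -0.0204, 0.3303]
wrist_force: [0.4, 0.9, -1.4]
463 {'c': [0.4538, -0.0194], 'size': [0.0442, 0.1026], 'ang': 13.4} [0.078  0.0801 0.0815 0.0833 0.1127]
0.05 0 0.055 0 0.06 0 0.065 0 0.07 4 0.075 120 0.08 288 0.085 24 0.09 9 0.095 5 0.1 6 0.105 6 0.11 8 0.115 7 0.12 6 0.125 9 now grasp [ 0.4517 -0.0206  0.1668] yang -77.1 J [ 18.  10. -29.  -0. -52.  85.]
[1.4, 0.5, 64.8] [0.0, 0.5, -0.1] rows 1.6
```

```bash
python3 -m creep '[[-1,1,0,15,0,0.5,0],[-1,1,0,35,0,0.5,0],[-1,1,0,50,0,0.5,0],[-1,1,0,60,0,0.5,0],[-1,1,0,64,0,0.5,0],[-1,1,0,66,0,0.5,0],[-1,1,0,68,0,0.5,0],[-1,1,0,68,0,0.5,0]]'|sed -n '2,4p'
python3 - <<'E'
from h import *
im,P=cloud("side"); A=P.reshape(-1,3); V=im.max(-1).reshape(-1)
m=near(A,(.454,-.0205),.09,.005,.03)&(V<80); print(m.sum(),np.round(np.percentile(A[m,2],[5,25,50,75,95]),4))
plan((.4540,-.0205,.099,103))
E
```

```text
tcp_pos: [0.4534, -0.0199, 0.2634]
ee_rot: [[0.974, 0.225, 0.001], [0.225, -0.974, -0.0], [0.001, 0.0, -1.0]]
wrist_force: [-1.2, 0.7, -1.0]
302 [0.0061 0.0118 0.014  0.0156 0.0207]
now grasp [ 0.4536 -0.02    0.0996] yang -77.0 J [ 18.  15. -34.   0. -41.  85.]
[0.6, 0.7, 0.6] [0.0, -0.1, 0.0] rows 0.0
```

```bash
python3 -m creep '[[-1,0,0,0.7,0,0,0],[0.2,0,0,0.7,0,0,0],[0.2,0,0,0.7,0,0,0],[0.2,0,0,0.7,0,0,0],[0.2,0,0,0.7,0,0,0],[0.2,0,0,-30,0,0,0],[0.2,0,0,-70,0,0,0],[0.2,0,0,-110,0,0,0]]'|sed -n '2,5p'; python3 -m creep '[[0.2,0,0,-50,0,0,0],[0.2,0,0,-60,0,0,0],[0.2,0,0,-60,0,0,0]]'|sed -n '2,5p'
python3 - <<'E'
from h import *
for c in("side","top"):
    im,P=cloud(c); A=P.reshape(-1,3); hsv=cv2.cvtColor(im,cv2.COLOR_RGB2HSV).reshape(-1,3)
    if c=="side": save("s8",im[130:350,120:400],2.8)
    red=((hsv[:,0]<6)|(hsv[:,0]>174))&(hsv[:,1]>170)
    m=red&near(A,(.45,-.02),.08,.08,.13); print("grip",rect(A[m,:2]) if m.sum()>9 else 0,A[m,2].max() if m.sum() else 0)
    for z0,z1,c0 in((.11,.14,(.583,-.232)),(.092,.11,(.672,-.212))):
        m=near(A,c0,.075,z0,z1)&(hsv[:,1]<90); print("bar",m.sum(),rect(A[m,:2]) if m.sum()>9 else 0)
def bar(x,y,ang,z): 
    e=np.radians(ang); return (x+.028*np.cos(e),y+.028*np.sin(e),z,ang+90)
a=bar(.5826,-.2315,268,.2); b=(a[0],a[1],.12,a[3]); print(a)
plan(a,b)
E
```

```text
tcp_pos: [0.4526, -0.0202, 0.374]
ee_rot: [[0.974, 0.226, -0.002], [0.226, -0.974, -0.001], [-0.002, 0.001, -1.0]]
wrist_force: [1.6, 0.4, -1.8]
gripper_width: 0.585
tcp_pos: [0.4536, -0.0201, 0.4388]
ee_rot: [[0.974, 0.226, 0.012], [0.226, -0.974, 0.002], [0.013, 0.001, -1.0]]
wrist_force: [0.8, -0.3, 0.1]
gripper_width: 0.602
grip {'c': [0.4515, -0.0173], 'size': [0.0255, 0.0861], 'ang': 11.4} 0.11258594206666561
bar 78 {'c': [0.582, -0.2278], 'size': [0.0091, 0.0973], 'ang': 87.8}
bar 68 {'c': [0.6717, -0.2108], 'size': [0.0095, 0.0992], 'ang': 101.5}
grip {'c': [0.4206, -0.0271], 'size': [0.0143, 0.0223], 'ang': 13.6} 0.11625770491800536
bar 103 {'c': [0.5829, -0.2311], 'size': [0.0107, 0.101], 'ang': 87.9}
bar 96 {'c': [0.6726, -0.2138], 'size': [0.0096, 0.0993], 'ang': 100.3}
(np.float64(0.58162281409233), np.float64(-0.2594829431565347), 0.2, 358)
now grasp [ 0.4528 -0.02    0.2695] yang -77.0 J [ 18.   4. -20.  -0. -67.  85.]
[71.7, 262.3, 69.5] [0.1, -0.1, -75.0] rows 10.5
[0.0, 0.0, 80.0] [0.0, 0.0, 0.0] rows 1.9
```

View pics/s8.png

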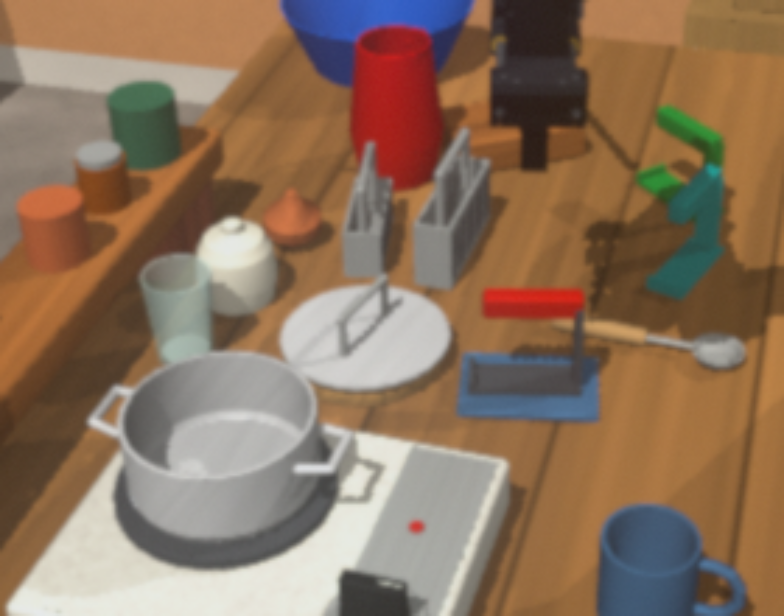

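The lifter stands on the blue tile at (530,360) and the lid is on the trivet at (365,340). Two strainers are left on the table: the one at (452,210), bar top 125 mm, is the largest (a), and the one at (367,210), bar top 105 mm, is c.

```bash
cat >> h.py <<'E'
def bar(x,y,ang,z): 
    e=np.radians(ang); return (x+.028*np.cos(e),y+.028*np.sin(e),z,ang+90)
E
python3 - <<'E'
from h import *
print(np.round(vision.camera_model("wrist")["mount"],3))
a=bar(.5826,-.2315,88,.22); plan(a)
E
```

```text
[[-0.    -0.964 -0.264  0.073]
 [ 1.    -0.     0.     0.   ]
 [-0.    -0.264  0.964  0.02 ]
 [ 0.     0.     0.     1.   ]]
now grasp [ 0.4528 -0.02    0.2695] yang -77.0 J [ 18.   4. -20.  -0. -67.  85.]
[86.3, 208.2, 49.6] [0.1, -0.1, -75.0] rows 10.5
```

```bash
python3 -m creep '[[0.2,86,208,50,0,0,105],[0.2,86,208,50,0,0,105],[0.2,86,208,50,0,0,105],[0.2,86,208,50,0,0,105],[0.2,86,208,50,0,0,105],[0.2,86,208,50,0,0,105],[0.2,86,208,50,0,0,105],[0.2,86,208,50,0,0,105]]'|tail -1
python3 - <<'E'
from h import *
a=bar(.5826,-.2315,88,.22); plan(a)
E
```

```text
gripper_force: 0.0
now grasp [ 0.5827 -0.2047  0.2147] yang -134.8 J [ -4.  23.  -3.  -0. -65.  50.]
[-1.2, -0.7, -5.3] [0.4, 0.2, 47.2] rows 6.6
```

```bash
python3 -m creep '[[0.2,0,0,0,0,0,7],[0.2,0,0,0,0,0,14],[0.2,0,0,0,0,0,21],[0.2,0,0,0,0,0,28],[0.2,0,0,0,0,0,35],[0.2,0,0,0,0,0,42],[0.2,0,0,0,0,0,47],[0.2,0,0,0,0,0,47]]'|tail -1
python3 - <<'E'
from h import *
im,P=cloud("side"); A=P.reshape(-1,3); hsv=cv2.cvtColor(im,cv2.COLOR_RGB2HSV).reshape(-1,3)
m=near(A,(.583,-.232),.075,.11,.14)&(hsv[:,1]<90); print("bar",m.sum(),rect(A[m,:2]))
plan(bar(.5826,-.2315,88,.12))
E
```

```text
gripper_force: 0.0
bar 80 {'c': [0.5818, -0.2276], 'size': [0.011, 0.0991], 'ang': 88.9}
now grasp [ 0.5827 -0.2032  0.2169] yang 178.8 J [ -4.  22.  -3.  -0. -65.   3.]
[0.3, -0.6, 96.9] [0.2, 0.0, 0.8] rows 2.3
```

```bash
python3 -m creep '[[0.2,0,-0.5,35,0.2,0,1],[0.2,0,-0.5,70,0.2,0,1],[0.2,0,-0.5,90,0.2,0,1],[0.2,0,-0.5,97,0.2,0,1],[0.2,0,-0.5,97,0.2,0,1],[-1,0,-0.5,97,0,0,1],[-1,0,-0.5,97,0,0,1],[-1,0,-0.5,97,0,0,1]]'|sed -n '2p;4,6p'; python3 -m creep '[[-1,0,0,0,0,0,0],[-1,0,0,0,0,0,0],[-1,0,0,0,0,0,0],[-1,0,0,0,0,0,0],[-1,0,0,0,0,0,0],[-1,0,0,0,0,0,0]]'|sed -n '2p;4,6p'; python3 -m creep '[[-1,0,0,-5,0,0,0],[-1,0,0,-15,0,0,0],[-1,0,0,-30,0,0,0],[-1,0,0,-55,0,0,0],[-1,0,0,-85,0,0,0],[-1,0,0,-120,0,0,0],[-1,0,0,-150,0,0,0],[-1,0,0,-172,0,0,0]]'|sed -n '2p;4,6p'
python3 - <<'E'
from h import *
t=np.array([.467,-.290]); h=np.array([.525,-.851])
def C(d): return t+d*h
p=C(-.1); plan(bar(.5826,-.2315,88,.2915),bar(*C(-.1),31.7,.2915))
E
```

```text
tcp_pos: [0.5847, -0.2034, 0.288]
wrist_force: [-0.1, -0.7, 0.4]
gripper_width: 0.451
gripper_force: 0.0
tcp_pos: [0.5843, -0.2033, 0.2864]
wrist_force: [0.4, 0.6, 1.1]
gripper_width: 0.101
gripper_force: 30.0
tcp_pos: [0.5837, -0.2034, 0.4622]
wrist_force: [1.2, -0.7, -2.1]
gripper_width: 0.101
gripper_force: 30.0
now grasp [ 0.5844 -0.2036  0.2982] yang 177.8 J [ -4.  19.   5.   0. -75.   2.]
[0.1, 0.2, 6.7] [-0.2, -0.1, -0.2] rows 0.2
[-8.3, 145.6, 0.0] [0.0, 0.0, 56.3] rows 7.9
```

```bash
python3 -m creep '[[-1,-1,18,0,0,0,7],[-1,-2,36,0,0,0,14],[-1,-3,54,1,0,0,21],[-1,-4,72,2,0,0,28],[-1,-5,90,3,0,0,35],[-1,-6,108,3,0,0,42],[-1,-7,127,3,0,0,49],[-1,-8,146,3,0,0,56]]'|tail -1; python3 -m creep '[[-1,0,0,0,0,0,0],[-1,0,0,0,0,0,0],[-1,0,0,0,0,0,0]]'|sed -n '2p;4,6p'
cat > chk.py <<'E'
from h import *
import sys
t=np.array([.467,-.290]); h=np.array([.525,-.851]); n=np.array([.851,.525])
def C(d): return t+d*h
name=sys.argv[1]; d0=float(sys.argv[2])
im,P=cloud("side"); np.savez(name,im=im,P=P); save(name,im[110:250,200:400],4)
A=P.reshape(-1,3); hsv=cv2.cvtColor(im,cv2.COLOR_RGB2HSV).reshape(-1,3); A=A[(hsv[:,1]<110)&np.isfinite(A[:,0])]
u=(A[:,:2]-t)@h; v=(A[:,:2]-t)@n
m=(abs(v+.0)<.08)&(abs(u-d0)<.03)&(A[:,2]>.14)&(A[:,2]<.32)
U,V,Z=u[m],v[m],A[m,2]
print("n",m.sum(),"z range",np.percentile(Z,[1,99]).round(4),"along v",np.percentile(V,[1,99]).round(4),"u",np.percentile(U,[1,50,99]).round(4))
for lo in np.arange(-.08,.08,.02):
    k=(V>lo)&(V<lo+.02)
    if k.sum()>4: print(round(lo,2),"z",np.percentile(Z[k],[2,98]).round(4),"u",np.percentile(U[k],[5,50,95]).round(4))
s=r.sense(); g=np.array(s["tcp_pos"])+np.array(s["ee_rot"])[:,2]*.164; print("grasp u,v,z",(g[:2]-t)@h,(g[:2]-t)@n,g[2])
for d in map(float,sys.argv[3:]): plan(bar(*C(d),31.7,.2915))
E
python3 chk.py s9 -.1
```

```text
gripper_force: 30.0
tcp_pos: [0.4386, -0.1896, 0.4557]
wrist_force: [0.8, -1.3, -2.3]
gripper_width: 0.1
gripper_force: 30.0
n 2037 z range [0.1689 0.3091] along v [-0.0732  0.0744] u [-0.1244 -0.1179 -0.0797]
-0.08 z [0.1707 0.2413] u [-0.1225 -0.1177 -0.0819]
-0.06 z [0.1692 0.2908] u [-0.123  -0.1177 -0.0849]
-0.04 z [0.17   0.2922] u [-0.1226 -0.1181 -0.0818]
-0.02 z [0.1703 0.2922] u [-0.1231 -0.1184 -0.0825]
0.0 z [0.1698 0.2942] u [-0.1231 -0.1185 -0.0817]
0.02 z [0.1716 0.3162] u [-0.1234 -0.118  -0.0842]
0.04 z [0.1711 0.2915] u [-0.1228 -0.1178 -0.0829]
0.06 z [0.1715 0.2428] u [-0.1226 -0.1152 -0.0833]
grasp u,v,z -0.10005800449972554 0.028939892988959704 0.29144736175505404
```

View pics/s9.png

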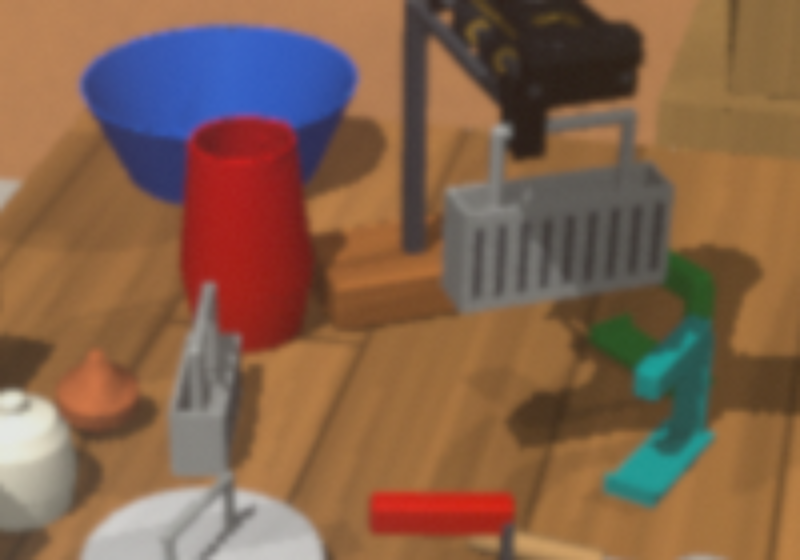

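The strainer hangs level from the gripper (box around (560,240) in the crop). The hook tip at (520,95) lines up with the middle of its opening, and the jug is clear. I'll thread it on.

```bash
python3 -m creep '[[-1,0,-5,-3,0,0,0],[-1,0,-15,-4,0,0,0],[-1,0,-35,-4,0,0,0],[-1,0,-55,-4,0,0,0],[-1,0,-75,-4,0,0,0],[-1,0,-95,-4,0,0,0],[-1,0,-110,-4,0,0,0],[-1,0,-120,-4,0,0,0]]'|sed -n '2p;4,6p'; python3 -m creep '[[-1,0,0,0,0,0,0],[-1,0,0,0,0,0,0]]'|sed -n '2p;4,6p'; python3 chk.py s10 .02 .145
```

```text
tcp_pos: [0.5032, -0.2937, 0.4582]
wrist_force: [-0.9, 0.6, -3.2]
gripper_width: 0.1
gripper_force: 30.0
tcp_pos: [0.502, -0.2921, 0.4583]
wrist_force: [-0.5, 0.0, -1.8]
gripper_width: 0.104
gripper_force: 30.0
n 1873 z range [0.1711 0.3104] along v [-0.0729  0.0742] u [-0.0062  0.0014  0.0403]
-0.08 z [0.1704 0.244 ] u [-0.0049  0.0005  0.0362]
-0.06 z [0.1733 0.2913] u [-0.0041  0.0013  0.0351]
-0.04 z [0.1725 0.294 ] u [-0.0045  0.0008  0.0375]
-0.02 z [0.1731 0.2945] u [-0.0045  0.0006  0.037 ]
0.0 z [0.171  0.2944] u [-0.0047  0.0015  0.0369]
0.02 z [0.1742 0.3155] u [-0.0038  0.0024  0.0348]
0.04 z [0.174  0.2934] u [-0.0041  0.0014  0.0355]
0.06 z [0.173  0.2459] u [-0.0044  0.0046  0.0376]
grasp u,v,z 0.019419688908935404 0.028538862742902793 0.29466823141173815
now grasp [ 0.5015 -0.2915  0.2947] yang 121.7 J [-14.  16.  -1.  -0. -73. -44.]
[0.8, -125.4, 3.1] [0.0, -0.0, 0.0] rows 3.0
```

View pics/s10.png

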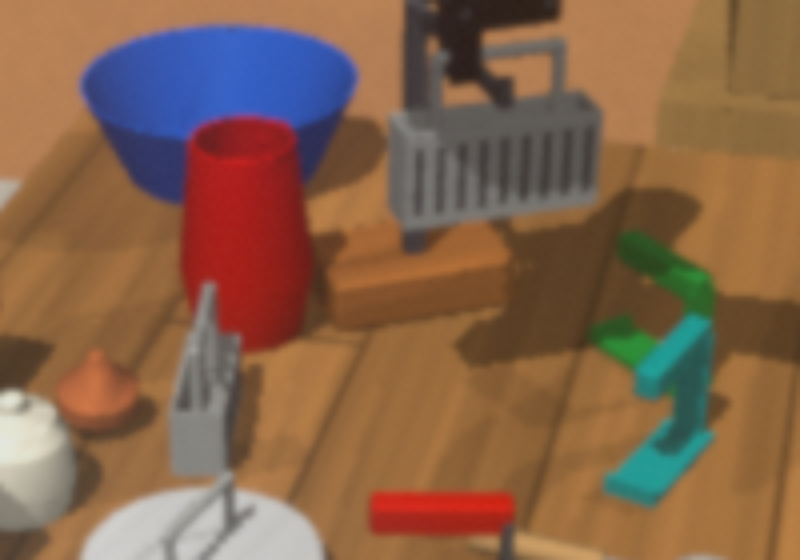

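The hook tip now pokes through the opening at (500,88), and no contact force shows. I'll go deeper.

```bash
python3 -m creep '[[-1,0.5,-10,0,0,0,0],[-1,0.5,-30,0,0,0,0],[-1,0.5,-50,0,0,0,0],[-1,0.5,-70,0,0,0,0],[-1,0.5,-90,0,0,0,0],[-1,0.5,-110,0,0,0,0],[-1,0.5,-122,0,0,0,0],[-1,0.5,-122,0,0,0,0]]'|sed -n '2p;4,6p'; python3 -m creep '[[-1,0,0,5,0,0,0],[-1,0,0,10,0,0,0],[-1,0,0,14,0,0,0],[-1,0,0,16,0,0,0],[-1,0,0,18,0,0,0],[-1,0,0,19,0,0,0],[-1,0,0,19,0,0,0]]'|sed -n '2p;4,6p'; python3 chk.py s11 .142 .145
```

```text
tcp_pos: [0.5664, -0.3973, 0.4582]
wrist_force: [-0.1, -0.3, -2.5]
gripper_width: 0.105
gripper_force: 30.0
tcp_pos: [0.5654, -0.3954, 0.4402]
wrist_force: [-0.8, 0.2, -2.2]
gripper_width: 0.103
gripper_force: 30.0
n 1504 z range [0.153  0.2921] along v [-0.0729  0.0743] u [0.1148 0.1231 0.1618]
-0.08 z [0.1522 0.2261] u [0.1163 0.1221 0.1575]
-0.06 z [0.1531 0.2734] u [0.1165 0.1241 0.1439]
-0.04 z [0.1535 0.2759] u [0.1157 0.1217 0.153 ]
-0.02 z [0.1542 0.2769] u [0.1169 0.1224 0.1583]
0.0 z [0.1549 0.2765] u [0.1173 0.123  0.1595]
0.02 z [0.1552 0.2975] u [0.117  0.1241 0.1564]
0.04 z [0.1563 0.2744] u [0.1169 0.1238 0.1587]
0.06 z [0.1551 0.2276] u [0.117  0.1234 0.1563]
grasp u,v,z 0.14151788838059565 0.028375843406795522 0.2763677479552933
now grasp [ 0.5655 -0.3956  0.2764] yang 121.8 J [-22.  27.  14.   0. -77. -37.]
[0.4, -3.6, -15.1] [-0.0, 0.0, 0.1] rows 0.4
```

```bash
python3 -m creep '[[-1,0,0,1,0,0,0],[-1,0,0,2,0,0,0],[-1,0,0,2,0,0,0]]'|sed -n '2p;4p'; python3 -m creep '[[-1,0,0,1,0,0,0],[-1,0,0,2,0,0,0],[-1,0,0,2,0,0,0]]'|sed -n '2p;4p';python3 -m creep '[[-1,0,0,1,0,0,0],[-1,0,0,1,0,0,0]]'|sed -n '2p;4p'
```

```text
tcp_pos: [0.5654, -0.3956, 0.438]
wrist_force: [0.7, -0.4, -2.4]
tcp_pos: [0.5655, -0.3956, 0.4364]
wrist_force: [-0.2, -0.4, -0.4]
tcp_pos: [0.5655, -0.3956, 0.436]
wrist_force: [-0.5, 0.9, 0.8]
```

```bash
python3 -m creep '[[-0.2,0,0,0,0,0,0],[-0.2,0,0,0,0,0,0],[-0.2,0,0,0,0,0,0],[-0.2,0,0,0,0,0,0],[-0.2,0,0,0,0,0,0],[-0.2,0,0,-10,0,0,0],[-0.2,0,0,-35,0,0,0],[-0.2,0,0,-70,0,0,0]]'|sed -n '2p;4,6p'
python3 - <<'E'
from h import *
for c in("side","top"):
    im,P=cloud(c); A=P.reshape(-1,3); hsv=cv2.cvtColor(im,cv2.COLOR_RGB2HSV).reshape(-1,3)
    m=near(A,(.672,-.212),.1,.092,.115)&(hsv[:,1]<60)&(A[:,1]>-.29); print("c bar",m.sum(),rect(A[m,:2]) if m.sum()>9 else 0)
plan(bar(.672,-.2125,100.8,.22))
E
python3 chk.py s12 .142
```

```text
tcp_pos: [0.5655, -0.3955, 0.5031]
wrist_force: [0.8, -0.0, -0.4]
gripper_width: 0.396
gripper_force: 0.0
c bar 64 {'c': [0.6714, -0.208], 'size': [0.01, 0.0962], 'ang': 102.5}
c bar 97 {'c': [0.6726, -0.2139], 'size': [0.0107, 0.1003], 'ang': 102.0}
now grasp [ 0.567  -0.3974  0.3496] yang 121.8 J [-22.  26.  22.   0. -85. -37.]
[-196.8, 127.6, 128.9] [-0.9, -0.2, -69.0] rows 9.6
n 1431 z range [0.1491 0.2736] along v [-0.0742  0.0735] u [0.1147 0.1231 0.1623]
-0.08 z [0.1502 0.2235] u [0.116  0.1222 0.1588]
-0.06 z [0.1509 0.2724] u [0.1168 0.1233 0.1412]
-0.04 z [0.149  0.2725] u [0.1161 0.1226 0.1574]
-0.02 z [0.1495 0.2727] u [0.1167 0.1229 0.1585]
0.0 z [0.1493 0.2721] u [0.1164 0.123  0.1587]
0.02 z [0.1509 0.2745] u [0.1169 0.1225 0.1568]
0.04 z [0.1517 0.2703] u [0.1167 0.1236 0.1592]
0.06 z [0.1519 0.2239] u [0.1178 0.1253 0.157 ]
grasp u,v,z 0.14287632840680214 0.02868268795445571 0.34636354059915764
```

View pics/s12.png

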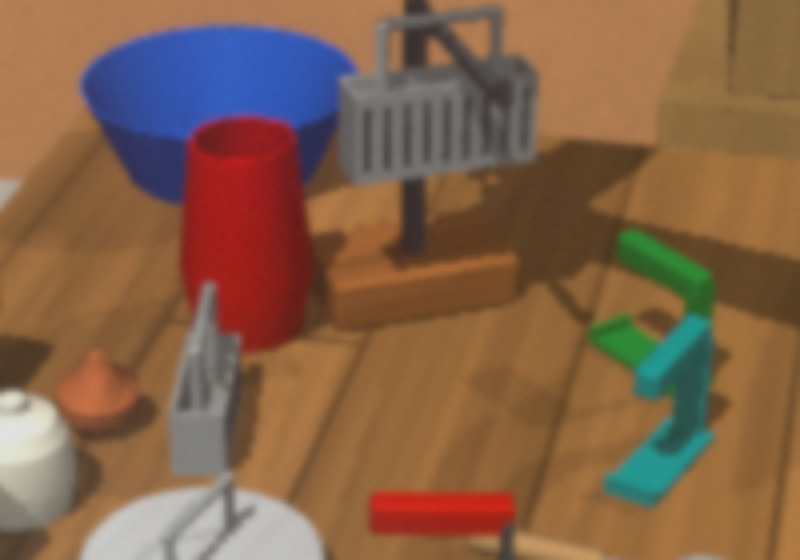

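Strainer a hangs on the hook near the post at (440,110) and is freed. Strainer c is unmoved at (210,400).

```bash
python3 -m creep '[[0,-24,16,-5,0,0,-7],[0,-48,31,-5,0,0,-14],[0,-72,47,-5,0,0,-21],[0,-96,63,-5,0,0,-28],[0,-120,78,-5,0,0,-35],[0,-144,94,-5,0,0,-42],[0,-168,110,-5,0,0,-49],[0,-190,124,-5,0,0,-56]]'|tail -1
python3 - <<'E'
from h import *
plan(bar(.672,-.213,101.8,.25),bar(.672,-.213,101.8,.10))
E
```

```text
gripper_force: 0.0
now grasp [ 0.6621 -0.1885  0.3459] yang 178.1 J [ -2.  26.  22.   0. -85.   1.]
[-3.1, -4.0, 95.9] [0.0, 0.0, -13.7] rows 2.3
[0.0, 0.0, 150.0] [0.0, 0.0, 0.0] rows 3.6
```

```bash
python3 -m creep '[[0.2,-3,-4,35,0,0,-7],[0.2,-3,-4,70,0,0,-13.5],[0.2,-3,-4,100,0,0,-13.5],[0.2,-3,-4,100,0,0,-13.5]]'|tail -1
python3 - <<'E'
from h import *
im,P=cloud("top"); A=P.reshape(-1,3); hsv=cv2.cvtColor(im,cv2.COLOR_RGB2HSV).reshape(-1,3)
im,P=cloud("side"); A=P.reshape(-1,3); hsv=cv2.cvtColor(im,cv2.COLOR_RGB2HSV).reshape(-1,3)
m=near(A,(.672,-.212),.075,.092,.115)&(hsv[:,1]<60); print("c bar",m.sum(),rect(A[m,:2]) if m.sum()>9 else 0)
plan(bar(.672,-.213,101.8,.10))
E
```

```text
gripper_force: 0.0
c bar 68 {'c': [0.6719, -0.2101], 'size': [0.0099, 0.0998], 'ang': 101.5}
now grasp [ 0.6658 -0.1877  0.2457] yang -168.8 J [ -2.  29.  12.   0. -73.  14.]
[-1.9, -0.8, 145.7] [0.1, -0.0, -0.6] rows 3.5
```

```bash
python3 -m creep '[[0.2,-2,-1,35,0,0,-0.5],[0.2,-2,-1,75,0,0,-0.5],[0.2,-2,-1,110,0,0,-0.5],[0.2,-2,-1,135,0,0,-0.5],[0.2,-2,-1,145,0,0,-0.5],[0.2,-2,-1,145,0,0,-0.5],[-1,-2,-1,145,0,0,-0.5],[-1,-2,-1,145,0,0,-0.5]]'|sed -n '2p;4,6p'; python3 -m creep '[[-1,0,0,0,0,0,0],[-1,0,0,0,0,0,0],[-1,0,0,0,0,0,0],[-1,0,0,0,0,0,0],[-1,0,0,0,0,0,0],[-1,0,0,0,0,0,0],[-1,0,0,0,0,0,0]]'|sed -n '2p;4,6p'; python3 -m creep '[[-1,0,0,-5,0,0,0],[-1,0,0,-15,0,0,0],[-1,0,0,-35,0,0,0],[-1,0,0,-70,0,0,0],[-1,0,0,-105,0,0,0],[-1,0,0,-145,0,0,0],[-1,0,0,-180,0,0,0],[-1,0,0,-196,0,0,0]]'|sed -n '2p;4,6p'
python3 - <<'E'
from h import *
t=np.array([.467,-.290]); h=np.array([.525,-.851])
p=t-.1*h; plan(bar(*p,31.7,.296))
E
```

```text
tcp_pos: [0.6678, -0.1856, 0.2688]
wrist_force: [-0.4, -0.0, 0.5]
gripper_width: 0.519
gripper_force: 0.0
tcp_pos: [0.6666, -0.1852, 0.2653]
wrist_force: [0.2, 0.2, 0.8]
gripper_width: 0.106
gripper_force: 30.0
tcp_pos: [0.6661, -0.1855, 0.4686]
wrist_force: [1.2, -0.3, -1.0]
gripper_width: 0.1
gripper_force: 30.0
now grasp [ 0.6677 -0.186   0.3046] yang -168.2 J [ -2.  27.  17.   0. -80.  14.]
[-41.9, 224.0, 6.4] [-0.6, 0.1, 70.1] rows 9.8
```

```bash
python3 -m creep '[[-1,-4,22,0,0,0,7],[-1,-8,44,0,0,0,14],[-1,-12,66,1,0,0,21],[-1,-17,90,2,0,0,28],[-1,-21,112,3,0,0,35],[-1,-25,134,3,0,0,42],[-1,-29,157,3,0,0,49],[-1,-33,178,3,0,0,56]]'|tail -1
python3 - <<'E'
from h import *
t=np.array([.467,-.290]); h=np.array([.525,-.851])
p=t-.1*h; plan(bar(*p,31.7,.296))
E
```

```text
gripper_force: 30.0
now grasp [ 0.4838 -0.1892  0.2947] yang 135.4 J [ -3.  10.  -9.   0. -71. -41.]
[32.6, 31.6, -1.4] [-0.0, 0.0, 13.7] rows 1.9
```

```bash
python3 -m creep '[[-1,16,16,0,0,0,7],[-1,32.5,31.5,-1.5,0,0,13.7],[-1,32.5,31.5,-1.5,0,0,13.7],[-1,32.5,31.5,-1.5,0,0,13.7]]'|sed -n '2p;4p'; python3 chk.py s13 -.1 .08
```

```text
tcp_pos: [0.439, -0.1905, 0.4609]
wrist_force: [-0.5, -0.3, -1.4]
n 1435 z range [0.1949 0.3135] along v [-0.0587  0.0569] u [-0.1238 -0.1156 -0.0791]
-0.08 z [0.1995 0.2473] u [-0.117  -0.1133 -0.0905]
-0.06 z [0.1954 0.2956] u [-0.1216 -0.114  -0.0824]
-0.04 z [0.1962 0.2981] u [-0.1222 -0.1171 -0.0814]
-0.02 z [0.195  0.2987] u [-0.1223 -0.1172 -0.0803]
0.0 z [0.1975 0.2993] u [-0.122  -0.1175 -0.081 ]
0.02 z [0.1982 0.3162] u [-0.1221 -0.1157 -0.0839]
0.04 z [0.1963 0.2968] u [-0.1217 -0.1055 -0.0835]
grasp u,v,z -0.09867790151984394 0.029411438840620235 0.29660589249740354
now grasp [ 0.4402 -0.1906  0.2966] yang 122.1 J [ -4.   5. -14.   0. -71. -54.]
[2.4, -178.9, 5.4] [-0.1, 0.1, 0.4] rows 4.3
```

```bash
python3 -m creep '[[-1,0,-8,0,0,0,0.3],[-1,0.5,-25,0,0,0,0.3],[-1,1,-45,0,0,0,0.3],[-1,1,-65,0,0,0,0.3],[-1,1,-85,0,0,0,0.3],[-1,1,-105,0,0,0,0.3],[-1,1,-117,0,0,0,0.3],[-1,1,-120,0,0,0,0.3]]'|sed -n '2p;4p'; python3 -m creep '[[-1,0.5,-10,0,0,0,0],[-1,0.5,-25,0,0,0,0],[-1,0.5,-40,0,0,0,0],[-1,0.5,-52,0,0,0,0],[-1,0.5,-56,0,0,0,0],[-1,0.5,-56,0,0,0,0]]'|sed -n '2p;4p';  python3 chk.py s14 .077 .077
```

```text
tcp_pos: [0.5051, -0.2947, 0.4581]
wrist_force: [-0.6, -0.0, -1.4]
tcp_pos: [0.5326, -0.3411, 0.459]
wrist_force: [0.3, 0.4, -1.7]
n 1148 z range [0.1933 0.3118] along v [-0.0584  0.0575] u [0.0511 0.0611 0.0991]
-0.06 z [0.1944 0.2933] u [0.0549 0.0624 0.0937]
-0.04 z [0.1942 0.297 ] u [0.0531 0.0588 0.0934]
-0.02 z [0.1937 0.2962] u [0.0538 0.0593 0.0979]
0.0 z [0.1953 0.2985] u [0.053  0.0599 0.0958]
0.02 z [0.1955 0.314 ] u [0.0546 0.0609 0.0919]
0.04 z [0.1946 0.294 ] u [0.0547 0.07   0.0921]
grasp u,v,z 0.07716463840009462 0.02891723877012504 0.2951317514775348
now grasp [ 0.5321 -0.3405  0.2951] yang 121.7 J [-18.  21.   7.  -0. -76. -40.]
[1.0, 0.3, 3.6] [0.0, -0.0, 0.0] rows 0.1
```

View pics/s14.png

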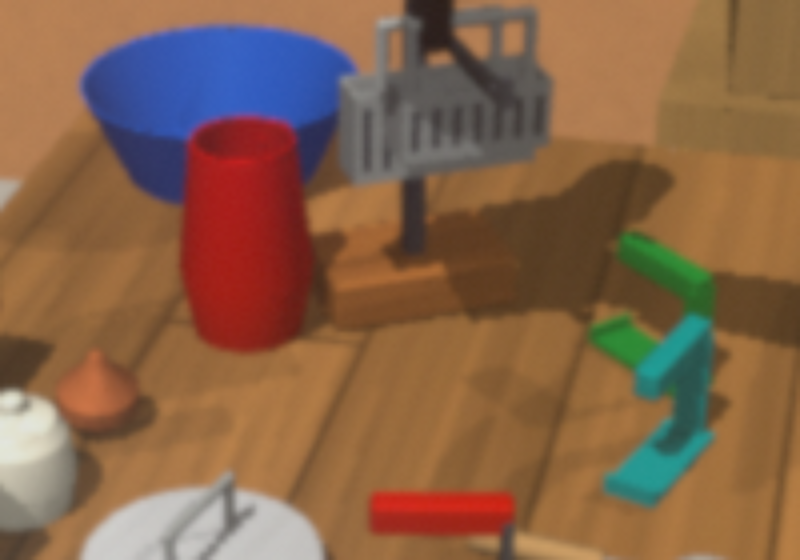

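Strainer c is threaded in front of a, with the hook tip coming out at (510,95). I'll lower it on slowly.

```bash
python3 -m creep '[[-1,0,0,5,0,0,0],[-1,0,0,11,0,0,0],[-1,0,0,16,0,0,0],[-1,0,0,19,0,0,0],[-1,0,0,20,0,0,0],[-1,0,0,20,0,0,0]]'|sed -n '2p;4p'; python3 -m creep '[[-1,0,0,1,0,0,0],[-1,0,0,2,0,0,0],[-1,0,0,2,0,0,0]]'|sed -n '2p;4p';python3 -m creep '[[-1,0,0,1,0,0,0],[-1,0,0,2,0,0,0],[-1,0,0,2,0,0,0]]'|sed -n '2p;4p'; python3 -m creep '[[-1,0,0,1,0,0,0],[-1,0,0,1,0,0,0]]'|sed -n '2p;4p'; python3 chk.py s15 .077 | head -4
```

```text
tcp_pos: [0.532, -0.3404, 0.4392]
wrist_force: [-0.6, -0.6, -1.4]
tcp_pos: [0.5321, -0.3405, 0.4376]
wrist_force: [0.3, 0.1, -1.9]
tcp_pos: [0.5321, -0.3406, 0.4355]
wrist_force: [-0.3, -0.6, -2.0]
tcp_pos: [0.5322, -0.3405, 0.435]
wrist_force: [0.5, 0.1, 0.1]
n 1181 z range [0.1692 0.2905] along v [-0.0587  0.0559] u [0.0508 0.061  0.099 ]
-0.08 z [0.1748 0.2219] u [0.0578 0.0601 0.0862]
-0.06 z [0.1699 0.2712] u [0.0525 0.0608 0.0906]
-0.04 z [0.1706 0.2732] u [0.0526 0.0588 0.0936]
```

```bash
python3 -m creep '[[-0.4,0,0,0.5,0,0,0],[-0.4,0,0,0.5,0,0,0],[-0.4,0,0,0.5,0,0,0],[-0.4,0,0,0.5,0,0,0],[-0.4,0,0,-10,0,0,0],[-0.4,0,0,-35,0,0,0],[-0.4,0,0,-75,0,0,0],[-0.4,0,0,-110,0,0,0]]'|sed -n '2p;4,6p'; python3 -m creep '[[0,-40,35,0,0,0,0],[0,-80,70,0,0,0,0],[0,-120,105,0,0,0,0],[0,-120,105,0,0,0,0],[0,-120,105,0,0,0,0],[0,-120,105,0,0,0,0],[0,-120,105,0,0,0,0],[0,-120,105,0,0,0,0]]'|sed -n '2p;4p'; python3 chk.py s16 .077
python3 - <<'E'
from h import *
im=np.load("s16.npz")["im"]; save("s17",im,1.4)
E
```

```text
tcp_pos: [0.5318, -0.3406, 0.547]
wrist_force: [1.1, -0.7, 0.9]
gripper_width: 0.3
gripper_force: 0.0
tcp_pos: [0.5786, -0.1889, 0.5451]
wrist_force: [0.4, 0.3, 0.6]
n 1085 z range [0.1695 0.2737] along v [-0.0586  0.0565] u [0.0503 0.0596 0.0972]
-0.08 z [0.172  0.2217] u [0.0579 0.0624 0.0707]
-0.06 z [0.1697 0.2723] u [0.0533 0.0603 0.0844]
-0.04 z [0.1705 0.2731] u [0.0525 0.0578 0.0926]
-0.02 z [0.1701 0.2738] u [0.0522 0.0596 0.0955]
0.0 z [0.1721 0.2733] u [0.0518 0.0589 0.0953]
0.02 z [0.1706 0.2731] u [0.0529 0.0583 0.0929]
0.04 z [0.1713 0.2694] u [0.0532 0.0686 0.0898]
grasp u,v,z -0.027132936173678207 0.14789022725383455 0.38094043289308854
```

View pics/s17.png

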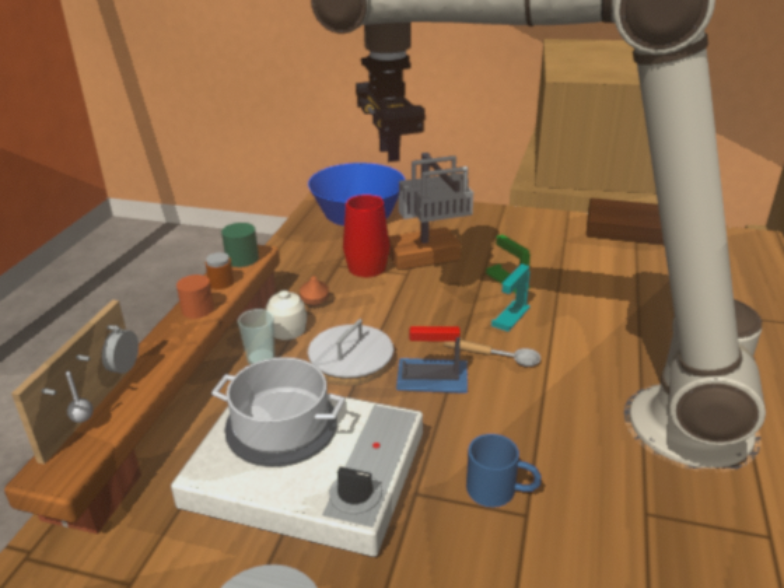

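The final view shows all steps done:
- **Dial:** off, at (355,485).
- **Lid:** flat on the trivet, at (350,350).
- **Lifter:** upright on its tile, at (435,365).
- **Strainers:** both on the hook, at (435,190), with a behind c.

No other strainer is on the table.

```bash
python3 -c "
from station import r
print(r.finish_job())"
```

```text
the job is handed in; nothing more can be done
None
```

The job is handed in: the dial is at its off stop, the lid lies flat on the trivet, the lifter stands on its blue tile, and the two strainers that were there (a, then c) hang on the hook, largest deepest; the hand-in returned no verdict.

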